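# Sort glass strips by length into rows and wind the gate shut

## Task

Sort the loose turquoise glass strips by length: lay each one flat and square across the row of the sorting tray that matches its length, wholly inside the row. When all of them are in, wind the handwheel clockwise by its red crank knob until the sliding gate bears on its stops and closes off the rows. Leave the jar, the tools and the other things around where they are.

Things in the scene. Friction and masses are not known exactly. Their poses are not given: they have to be found in the camera images.
- tray: the sorting tray's fixed dark baseboard, 12 mm thick, 275 mm in its x (-95 to +180) by 375 mm in its y (-125 to +250); row order varies; origin on the shelf surface below the middle of the three rows. The rows lie side by side along its y and run along its x; at their far (+x) ends they are open until the gate is closed.
- row_short: fixed channel for short strips: cork floor 42 mm wide (its y, between white cheeks 8 mm high; module 80 mm over all), 164 mm long (its x, -79 to +85; 8 mm wall at the -x end, open at +x). Origin: module's underside centre, 4 mm below the floor. A strip lies ACROSS it, length along the row's y, 5 mm spare at each end; up to three lie one behind the other along x.
- row_medium: fixed channel for medium strips: cork floor 58 mm wide (its y, between white cheeks 8 mm high; module 80 mm over all), 164 mm long (its x, -79 to +85; 8 mm wall at the -x end, open at +x). Origin: module's underside centre, 4 mm below the floor. A strip lies ACROSS it, length along the row's y, 5 mm spare at each end; up to three lie one behind the other along x.
- row_long: fixed channel for long strips: cork floor 74 mm wide (its y, between white cheeks 8 mm high; module 80 mm over all), 164 mm long (its x, -79 to +85; 8 mm wall at the -x end, open at +x). Origin: module's underside centre, 4 mm below the floor. A strip lies ACROSS it, length along the row's y, 5 mm spare at each end; up to three lie one behind the other along x.
- strip_short_a: a loose bar of turquoise glass, 32 mm long (its x axis), 16 x 16 mm in section; all the strips look alike but for length. Origin: its centre. May be absent.
- strip_short_b: a loose bar of turquoise glass, 32 mm long (its x axis), 16 x 16 mm in section; all the strips look alike but for length. Origin: its centre. May be absent.
- strip_short_c: a loose bar of turquoise glass, 32 mm long (its x axis), 16 x 16 mm in section; all the strips look alike but for length. Origin: its centre. May be absent.
- strip_medium_a: a loose bar of turquoise glass, 48 mm long (its x axis), 16 x 16 mm in section; all the strips look alike but for length. Origin: its centre. May be absent.
- strip_medium_b: a loose bar of turquoise glass, 48 mm long (its x axis), 16 x 16 mm in section; all the strips look alike but for length. Origin: its centre. May be absent.
- strip_medium_c: a loose bar of turquoise glass, 48 mm long (its x axis), 16 x 16 mm in section; all the strips look alike but for length. Origin: its centre. May be absent.
- strip_long_a: a loose bar of turquoise glass, 64 mm long (its x axis), 16 x 16 mm in section; all the strips look alike but for length. Origin: its centre. May be absent.
- strip_long_b: a loose bar of turquoise glass, 64 mm long (its x axis), 16 x 16 mm in section; all the strips look alike but for length. Origin: its centre. May be absent.
- strip_long_c: a loose bar of turquoise glass, 64 mm long (its x axis), 16 x 16 mm in section; all the strips look alike but for length. Origin: its centre. May be absent.
- mat: fixed thin black rubber mat, 235 x 235 x 3 mm, on which the strips lie at the start; origin at the centre of its underside
- gate (a joint): the tray's sliding gate, a wooden bar 16 mm high and 12 mm thick across all rows, driven by the handwheel through a rack: opening in m, 0 = bearing on the brass stops at the rows' ends, 0.069 = fully open (away along the tray's +x)
- handwheel (a joint): angle of the handwheel in rad about the upright axis, counter-clockwise from above positive; 6 mm of gate travel per rad; 0 = gate on its stops, so turning clockwise (seen from above) closes. More than one turn is needed. It stays where it is left.
- wheel_axis (a point): a point on the handwheel's upright axis (fixed to the tray), at the height to grip the crank knob, 68 mm above the shelf; the steel wheel below is 112 mm across and its top face is 47.5 mm above the shelf at the rim, 45 mm at the knob
- crank_grip (a point): the height to grip (68 mm above the shelf) on the axis of the red crank knob, which stands upright on the handwheel 43 mm from the wheel's axis; knob 18 mm across, from 46 to 87 mm above the shelf, free to spin on its own axis
- gate_mid (a point): the top middle of the sliding gate, on the tray's centre line
- jar: squat cobalt glass tesserae jar, 86 mm across, 75 mm high; a bystander, leave it; origin under its centre
- dish: white ceramic palette dish, 124 mm across, 20 mm high; a bystander, leave it; origin under its centre
- grout_float: grey rubber grout float, 100 x 220 mm, 65 mm high with its wooden handle along its y; a bystander, leave it; origin under its centre
- nipper: brass tile nipper lying flat, 195 x 50 mm, 13 mm high, along its x; a bystander, leave it; origin under its centre
- glue_tin: small flat tin of adhesive, 60 mm across, 30 mm high; a bystander, leave it; origin under its centre

How it is judged:
By the outcome, as a careful person would: the job done as asked, in the order asked, and still so for the second after the job is handed in, with the robot touching nothing.
Of strip_short_a, strip_short_b, strip_short_c, strip_medium_a, strip_medium_b, strip_medium_c, strip_long_a, strip_long_b, strip_long_c only 7 to 9 are there at a start; the rules pass over those that are not, and their reading is None.
At some moment in a run one of strip_short_a, strip_short_b, strip_short_c, strip_medium_a, strip_medium_b, strip_medium_c, strip_long_a, strip_long_b, strip_long_c may be knocked a few centimetres aside while the robot is not near it.
Once in a run the grip may slacken for a moment while it holds something.
It also fails if it takes over 210 s, if anything falls off the work surface, if the arm or the gripper's body presses on something with over 40 N, if the wrist force passes 120 N, or if a joint passes its speed limit or range.

## Robot

A 6-joint arm with a two-finger parallel gripper is mounted at the origin on the work surface. World frame = base frame: x ahead of the robot, y to its left, z up, the work surface at z = 0. Lengths are in m, angles in rad, forces in N, time in s.
With the tool pointing down it reaches from about 0.3 to 0.75 m from the base axis. Payload 8.5 kg.
Tool frame: the origin (TCP) lies at the very end of the fingers, on their centre line; the grasp point (between the pads) lies robot.grip_point_offset behind it (robot.grip_point_offset is the distance from the TCP to the grasp point, in m); y points along the fingers, z is the direction in which the jaws open and shut, and the axes are right-handed (so a half turn about y gives the same grasp; the last joint's range is limited). The gripper opens to 85 mm and grips with 20 to 120 N. Pads are 22 mm wide; open, the fingers measure 114 mm over their backs; the gripper's body (76 mm by 85 mm) begins 54 mm behind the grasp point. The pads swing forward as they close: fully open they stand 13 mm farther back than shut.
Start: joints at [0.97, 0.381, 1.297, -0, 1.464, -0.215], TCP at [0.207, 0.51, 0.231] pointing down, gripper open.
Joint ranges: [-3.11, 3.11], [-0.89, 2.33], [0.22, 2.48], [-1.42, 4.56], [0.17, 2.85], [-2.88, 2.88]. Speed limits (rad/s): [2.39, 2.39, 3.14, 3.14, 3.14, 3.14].

## Interface

Orientations are given as a unit quaternion [w, x, y, z].
In Python, from bench import sense, capture, camera_info, robot, finder gives the robot as it stands.
- The arm moves only by the shell command python3 -m creep 'ROWS' [FORCE]. ROWS is JSON, a list of rows, each an object with "linear": the shift along the tool's x, y, z in cm, a list of three; "delta_rot": the turn, a rotation vector about the tool's x, y, z in degrees, a list of three; "grip": the opening, from -1 (shut) to 1 (fully open), so that 0 is half open. In form: [{"linear": [tx, ty, tz], "delta_rot": [wx, wy, wz], "grip": grip}, ...]. A call has 1 to 20 rows; each row is the pose to reach, as a shift and turn from the pose measured when the call began, along the tool's axes at that moment; what a row does not reach only later rows make up. A row lasts 1/10 s, in which the tool goes at most 50 mm and 8.59 degrees, less where a joint would pass 70% of its speed; a pose out of reach is approached as far as the arm can. A call with a gripper value outside its range is refused whole. The fingers move at their own pace and stop on an object; FORCE is the grip in N (left out, the last holds). Time passes only in rows, so rows that repeat a pose let the fingers close. It gives the time, the measured TCP pose, the force and the opening at its end, in the units of the state.
- sense(): the state, without advancing time (a new reading comes with each control period).
- capture(name): name is "side" or "top"; returns (picture, depth): 480x640x3 uint8, red, green, blue; 480x640 float32, m along the optical axis (not along the pixel's ray), 0 where there is no reading.
- camera_info(name): a dict with "intrinsics" (3x3 intrinsics, pixels), "distortion" ([k1, k2, p1, p2, k3] as OpenCV has them; the pictures are not rectified), "R" (3x3) and "t" (3): a world point X has camera coordinates R X + t. Camera axes: x right, y down, z forward; pixel columns grow to the right and rows downward; lengths in m; the calibration is good to about 2 mm. A picture is of the moment at which its call begins. camera_info takes no time and is no camera call.
- robot.sign_off(): hands the job in, once; it reports no verdict.
Trained networks look in the newest picture that a camera, given by its name, has taken for a name from the list of things; names that differ only in an ending like _2 or _b are one class to them, and where a whole thing is asked for, a point or a joint stands for the part that bears it (a point fixed in the world has none). Each returns a list of dicts, best first, with "p" (0 to 1); they miss things now and then, are a little off and sometimes report something else, mostly with a low value. They report only what shows in the picture. A call takes as long as a camera call.
- finder.find_in(camera, query): "rect" ([left, top, right, bottom] as shares, 0 to 1, of the picture: columns of its width, rows of its height, round what is visible of it).
The state is a dict: "t": time; "joints": joint angles; "qvel": joint speeds; "joint_torque": joint torques, N m; "eef_pos": TCP position; "tcp_rot": TCP orientation; "contact_force": force on the tool from outside, world axes, zero at the start; "ft_torque": the same for the moment, N m; "gripper_width": finger opening in m.
Only numpy, scipy, OpenCV 4.12 (cv2) and the standard library are available. Lean on these libraries where they do the work, as an engineer would, in place of code of your own. Each camera call takes 0.05 s, during which the arm holds its last target.

## Working session

There is one attempt and no reset: what is moved stays moved. The work goes in short steps, Python scripts to look and compute and a shell command to move; the robot and the scene stay as the last step left them, time stands still between calls to the robot, and variables do not carry over. Pictures are saved under pics/ and viewed, and the job is handed in when it is done.

```bash
ls; mkdir -p pics; python3 - <<'E'
from bench import sense,capture,camera_info,robot,finder
import cv2
s=sense();print(s);print(robot.grip_point_offset)
for n in ["side","top"]:
    p,d=capture(n);cv2.imwrite(f"pics/{n}0.png",p[:,:,::-1]);print(camera_info(n))
E
```

```text
pics
{'t': 0.0, 'joints': array([ 9.69699494e-01,  3.81202993e-01,  1.29826518e+00,  4.79917076e-06,
        1.46361590e+00, -2.15273196e-01]), 'qvel': array([-0.00098174, -0.00014129, -0.00010113,  0.00069313, -0.00015274,
        0.0005442 ]), 'joint_torque': array([-3.84803925e-04, -4.48446965e+01, -2.31282628e+01, -2.21423893e-04,
        4.67122940e-03, -1.94412763e-05]), 'eef_pos': array([0.20679196, 0.50932217, 0.23070654]), 'tcp_rot': array([-0.69350653,  0.69447313, -0.13577575,  0.13535404]), 'contact_force': array([ 0.24317355,  0.02161188, -0.04248253]), 'ft_torque': array([ 0.00890904, -0.01571056, -0.05763292]), 'gripper_width': 0.08482510094426565}
0.0187
{'intrinsics': array([[498.91627195,   0.        , 321.8778194 ],
       [  0.        , 498.91627195, 243.65504391],
       [  0.        ,   0.        ,   1.        ]]), 'distortion': array([-0.03440705,  0.        ,  0.        ,  0.        ,  0.        ]), 'R': array([[-0.95910149, -0.2830552 , -0.00201994],
       [-0.22373584,  0.76243709, -0.60715069],
       [ 0.17339724, -0.58186719, -0.79458415]]), 't': array([0.54910063, 0.1677901 , 1.17419635])}
{'intrinsics': array([[531.99673007,   0.        , 318.88853993],
       [  0.        , 531.99673007, 239.93198319],
       [  0.        ,   0.        ,   1.        ]]), 'distortion': array([0.03193692, 0.        , 0.        , 0.        , 0.        ]), 'R': array([[-0.01049407, -0.99986678,  0.01250184],
       [-0.98342907,  0.00805698, -0.1811142 ],
       [ 0.18098934, -0.0141953 , -0.98338261]]), 't': array([-0.01468013,  0.5932316 ,  1.25487324])}
```

View pics/top0.png

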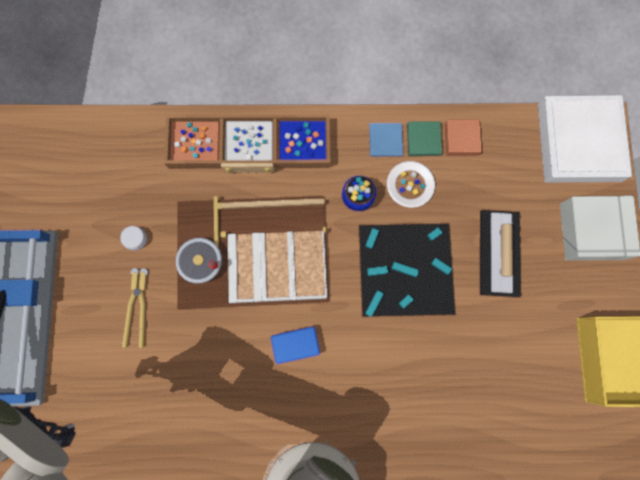

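View pics/side0.png

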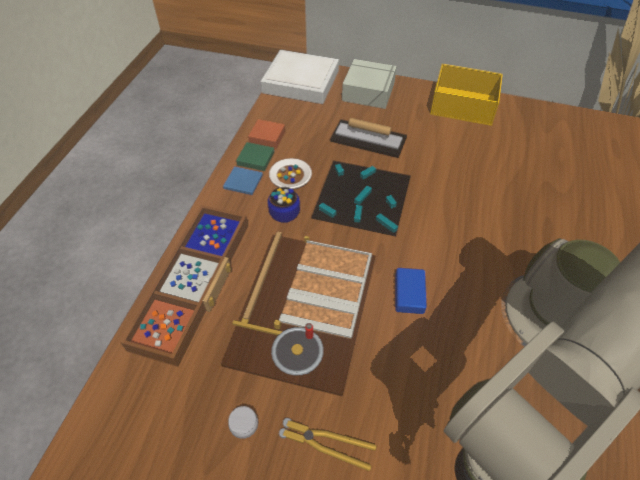

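Top view: seven strips on the mat (rows 230–310, cols 365–450). The tray sits at cols 178–328, with the wheel at (198,261), the knob at about (214,265) and the gate rail at row 203. I'll measure these next.

```bash
cat > h.py <<'E'
from bench import sense,capture,camera_info,robot,finder
import cv2,numpy as np
from scipy.spatial.transform import Rotation as Ro
def unproj(cam,uv,z):
    ci=camera_info(cam);uv=np.asarray(uv,float).reshape(-1,1,2)
    n=cv2.undistortPoints(uv,ci["intrinsics"],ci["distortion"]).reshape(-1,2)
    R,t=ci["R"],ci["t"];C=-R.T@t
    d=np.c_[n,np.ones(len(n))]@R
    return C+d*((z-C[2])/d[:,2])[:,None]
def proj(cam,X):
    ci=camera_info(cam);return cv2.projectPoints(np.asarray(X,float).reshape(-1,1,3),cv2.Rodrigues(ci["R"])[0],ci["t"],ci["intrinsics"],ci["distortion"])[0].reshape(-1,2)
def mask(p):
    hsv=cv2.cvtColor(p,cv2.COLOR_RGB2HSV)
    return cv2.inRange(hsv,(82,90,50),(97,255,255))
def rectify(p,cam,z,x0,x1,y0,y1,s=2000):
    # map: row down = -x, col right = -y ; s px per m
    H,W=int((x1-x0)*s),int((y1-y0)*s)
    yy,xx=np.mgrid[0:H,0:W]
    X=np.stack([x1-yy/s,y1-xx/s,np.full(xx.shape,z)],-1).reshape(-1,3)
    m=proj(cam,X).reshape(H,W,2).astype(np.float32)
    return cv2.remap(p,m,None,cv2.INTER_CUBIC)
def strips(cam="top",z=0.019,p=None,box=(0.25,0.75,-0.4,0.4)):
    if p is None: p,_=capture(cam)
    x0,x1,y0,y1=box;s=2000
    r=rectify(p,cam,z,x0,x1,y0,y1,s)
    m=cv2.morphologyEx(mask(r),cv2.MORPH_OPEN,np.ones((7,7)))
    out=[]
    for c in cv2.findContours(m,cv2.RETR_EXTERNAL,cv2.CHAIN_APPROX_NONE)[0]:
        if cv2.contourArea(c)<600: continue
        (cx,cy),(w,h),a=cv2.minAreaRect(c)
        if w<h: w,h,a=h,w,a+90
        # long-axis direction px (cos a, sin a): col->-y,row->-x
        th=np.arctan2(-np.cos(np.radians(a)),-np.sin(np.radians(a)))
        out.append((x1-cy/s,y1-cx/s,np.degrees(th)%180,w/s*1e3,h/s*1e3))
    return out,r,m
def rel(x,y,z,yaw):
    """yaw deg: direction (mod 180) of jaw axis (tool z) in world. returns linear cm, delta_rot deg"""
    s=sense();R=Ro.from_quat(np.r_[s["tcp_rot"][1:],s["tcp_rot"][0]])
    best=None
    for k in (yaw,yaw+180):
        zt=np.array([np.cos(np.radians(k)),np.sin(np.radians(k)),0]);yt=np.array([0,0,-1.])
        T=Ro.from_matrix(np.c_[np.cross(yt,zt),yt,zt])
        d=(R.inv()*T).as_rotvec(degrees=True)
        if best is None or np.linalg.norm(d)<np.linalg.norm(best):best=d
    l=R.inv().apply(np.array([x,y,z])-s["eef_pos"])*100
    return l.round(2),best.round(1)
E
python3 - <<'E'
from h import *
p,_=capture("top")
o,r,m=strips("top",0.019,p)
for a in o: print(np.round(a,3))
cv2.imwrite("pics/m.png",cv2.resize(m,(800,500)))
t=rectify(p,"top",0.024,0.3,0.7,-0.05,0.4);cv2.imwrite("pics/tray.png",cv2.resize(t,(800,711))[:600,:,::-1])
ps,_=capture("side")
o,r,m=strips("side",0.019,ps)
for a in o: print(np.round(a,3))
s=sense();print(Ro.from_quat(np.r_[s["tcp_rot"][1:],s["tcp_rot"][0]]).as_matrix().round(3))
for n in["row_short","row_medium","row_long","gate_mid","crank_grip","handwheel","mat"]:
  for q in finder.find_in("top",n)[:1]: print(n,round(q["p"],2),np.array(q["rect"])*[640,480,640,480])
E
```

```text
[  0.444  -0.234 131.76   39.761  22.791]
[  0.44   -0.156 151.113  70.303  23.097]
[ 0.521 -0.166 97.306 55.571 23.475]
[ 0.524 -0.235 70.769 70.98  24.593]
[ 0.531 -0.327 54.462 54.869 25.633]
[  0.614  -0.314 125.676  41.783  22.672]
[ 6.03000e-01 -1.55000e-01  1.56541e+02  5.62350e+01  2.31240e+01]
[ 0.71  -0.127  0.    15.5   13.5  ]
[  0.443  -0.229 130.101  45.492  24.719]
[  0.439  -0.151 150.751  70.743  27.449]
[  0.524  -0.2    88.082 138.157  35.757]
[ 0.531 -0.321 56.725 56.381 28.491]
[  0.61   -0.309 122.005  47.7    21.465]
[ 6.0300e-01 -1.5000e-01  1.5886e+02  5.6024e+01  2.6849e+01]
[[ 0.927 -0.     0.376]
 [-0.376 -0.001  0.927]
 [-0.    -1.    -0.001]]
row_short 0.67 [227.52  232.992 258.624 302.784]
row_medium 0.79 [256.    230.88  295.168 298.8  ]
row_long 0.9 [289.024 230.88  324.224 299.376]
gate_mid 0.59 [212.224 196.608 319.808 248.304]
crank_grip 0.8 [176.576 238.704 223.424 283.104]
handwheel 0.87 [173.568 239.28  219.328 282.288]
mat 0.84 [360.512 219.6   457.216 315.504]
```

View pics/tray.png

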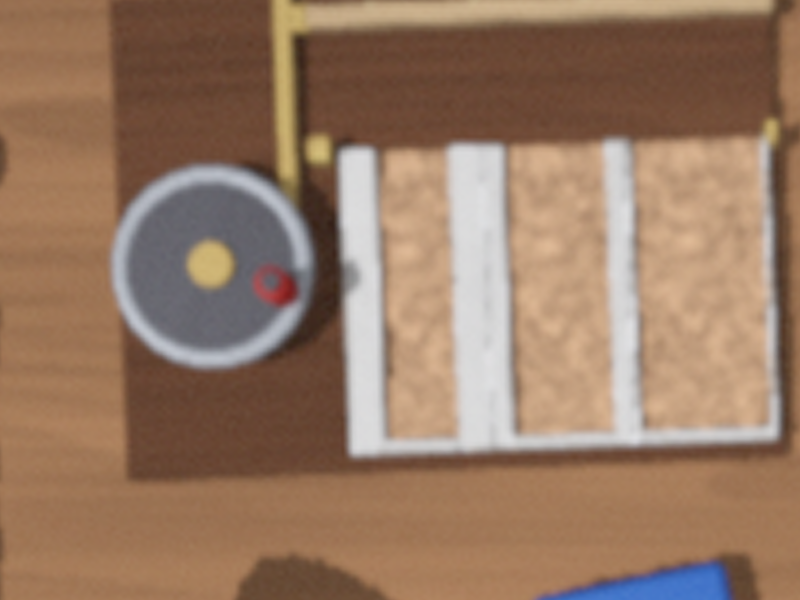

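View pics/m.png

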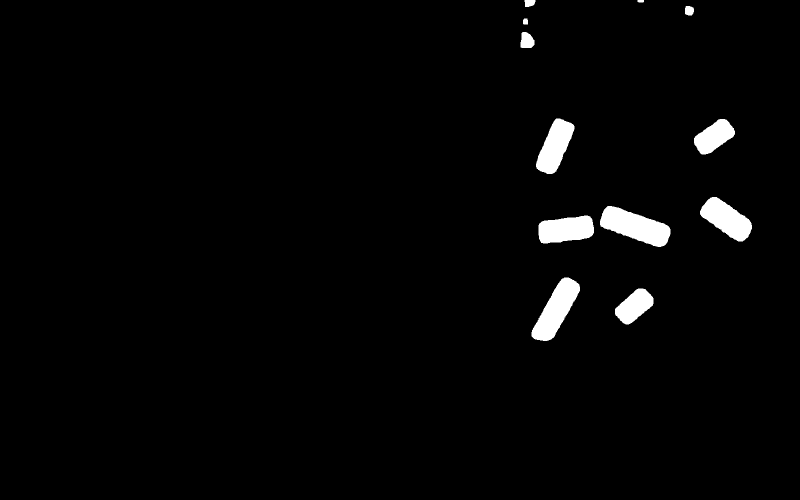

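Seven strips: 2 short, 3 medium and 2 long. The left row (+y) is short, then medium, then long. Tray origin is about (0.535, 0.086) with yaw about 2.3°. Next I'll refine the strip poses by fitting projected boxes, and locate the wheel and knob.

```bash
cat >> h.py <<'E'
from scipy.optimize import least_squares
def box(x,y,th,L,z):
    c,s=np.cos(th),np.sin(th)
    P=[]
    for a in(-1,1):
        for b in(-1,1):
            for k in(-1,1):
                u,v=a*L/2,b*.008;P.append([x+c*u-s*v,y+s*u+c*v,z+k*.008])
    return np.array(P)
def mom(M):
    cx,cy=M["m10"]/M["m00"],M["m01"]/M["m00"]
    return cx,cy,M["mu20"]/M["m00"],M["mu11"]/M["m00"],M["mu02"]/M["m00"]
def fits(cam="top",zc=0.011,p=None,box_=(0.25,0.72,-0.4,0.4)):
    if p is None:p,_=capture(cam)
    o,_,_=strips(cam,zc+.008,p,box_)
    S=4;m=mask(cv2.resize(p,None,fx=S,fy=S,interpolation=cv2.INTER_CUBIC))
    n,lab,st,cen=cv2.connectedComponentsWithStats(m)
    res=[]
    for (x,y,th,l,w) in o:
        if l<28: continue
        uv=proj(cam,[[x,y,zc+.008]])[0]*S+1.5
        try: k=lab[int(uv[1]),int(uv[0])]
        except IndexError: continue
        if k==0: continue
        M=mom(cv2.moments((lab==k).astype(np.uint8),True))
        ang=.5*np.arctan2(2*M[3],M[2]-M[4])
        best=None
        for L in(.032,.048,.064):
            def f(q):
                h=cv2.convexHull((proj(cam,box(q[0],q[1],q[2],L,zc))*S+1.5).astype(np.float32))
                N=mom(cv2.moments(h));b=.5*np.arctan2(2*N[3],N[2]-N[4])
                d=(b-ang+np.pi/2)%np.pi-np.pi/2
                return [N[0]-M[0],N[1]-M[1],50*d]
            q=least_squares(f,[x,y,np.radians(th)],x_scale=[.01,.01,.1],diff_step=1e-4).x
            h=cv2.convexHull((proj(cam,box(q[0],q[1],q[2],L,zc))*S+1.5).astype(np.float32))
            e=abs(np.log(cv2.contourArea(h)/st[k,4]))
            if best is None or e<best[0]: best=(e,q,L)
        e,q,L=best
        res.append((round(q[0],4),round(q[1],4),round(np.degrees(q[2])%180,1),int(L*1000),round(e,2),round(l),round(w)))
    return res
E
python3 - <<'E'
from h import *
for c in("top","side"):
  print(c)
  for r in fits(c): print(r)
  ci=camera_info(c);print("cam at",-ci["R"].T@ci["t"])
p,_=capture("top")
s=2000
r=rectify(p,"top",0.0475,.45,.65,.2,.4,s)
hsv=cv2.cvtColor(r,cv2.COLOR_RGB2HSV)
g=cv2.medianBlur(cv2.cvtColor(r,cv2.COLOR_RGB2GRAY),5)
c=cv2.HoughCircles(g,cv2.HOUGH_GRADIENT,1,400,param1=80,param2=20,minRadius=98,maxRadius=122)
for a in c[0][:3]: print("wheel",.65-a[1]/s,.4-a[0]/s,a[2]/s)
r2=rectify(p,"top",0.087,.45,.65,.2,.4,s);h2=cv2.cvtColor(r2,cv2.COLOR_RGB2HSV)
m=(cv2.inRange(h2,(0,150,90),(6,255,255))|cv2.inRange(h2,(172,150,90),(180,255,255)))
ys,xs=np.nonzero(m);print("knob px",len(xs),"centroid@.087",.65-ys.mean()/s,.4-xs.mean()/s,"y ext",.4-xs.max()/s,.4-xs.min()/s,"x ext",.65-ys.max()/s,.65-ys.min()/s)
cv2.imwrite("pics/w.png",cv2.cvtColor(np.hstack([r,r2]),cv2.COLOR_RGB2BGR))
E
```

```text
top
(np.float64(0.4444), np.float64(-0.2355), np.float64(129.6), 48, np.float64(0.03), 40, 22)
(np.float64(0.4407), np.float64(-0.1567), np.float64(149.7), 64, np.float64(0.31), 70, 23)
(np.float64(0.5215), np.float64(-0.1666), np.float64(97.3), 64, np.float64(0.06), 56, 24)
(np.float64(0.5248), np.float64(-0.2363), np.float64(70.8), 64, np.float64(0.3), 71, 25)
(np.float64(0.5322), np.float64(-0.3283), np.float64(54.3), 64, np.float64(0.02), 55, 25)
(np.float64(0.6149), np.float64(-0.3157), np.float64(123.8), 48, np.float64(0.02), 42, 23)
(np.float64(0.6052), np.float64(-0.1556), np.float64(156.8), 64, np.float64(0.1), 56, 23)
cam at [ 0.35612846 -0.00164453  1.34164671]
side
(np.float64(0.4433), np.float64(-0.2368), np.float64(128.2), 32, np.float64(0.08), 45, 25)
(np.float64(0.4395), np.float64(-0.1579), np.float64(150.6), 64, np.float64(0.08), 71, 27)
(np.float64(0.5226), np.float64(-0.2085), np.float64(89.5), 64, np.float64(0.68), 138, 35)
(np.float64(0.5314), np.float64(-0.3282), np.float64(53.1), 48, np.float64(0.11), 56, 29)
(np.float64(0.6133), np.float64(-0.3169), np.float64(124.5), 32, np.float64(0.11), 47, 22)
(np.float64(0.6042), np.float64(-0.1569), np.float64(157.9), 48, np.float64(0.07), 56, 27)
cam at [0.36058148 0.71072273 1.03598083]
wheel 0.54725 0.27525002 0.056
knob px 408 centroid@.087 0.5278345588235295 0.22875857843137257 y ext 0.22350000000000003 0.23550000000000001 x ext 0.522 0.5355
```

View pics/w.png

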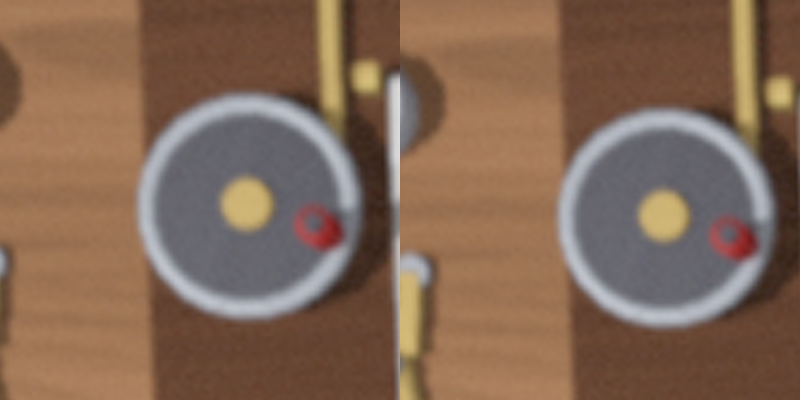

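```bash
python3 - <<'E'
from h import *
print(rel(.444,-.236,.12,39))
E
```

```text
(array([ 50.02,  11.13, -60.16]), array([-0. , 28.9, -0. ]))
```

```bash
python3 -m creep '[{"linear":[50,11.1,-60.2],"delta_rot":[0,28.9,0],"grip":0},{"linear":[50,11.1,-60.2],"delta_rot":[0,28.9,0],"grip":0},{"linear":[50,11.1,-60.2],"delta_rot":[0,28.9,0],"grip":0},{"linear":[50,11.1,-60.2],"delta_rot":[0,28.9,0],"grip":0},{"linear":[50,11.1,-60.2],"delta_rot":[0,28.9,0],"grip":0},{"linear":[50,11.1,-60.2],"delta_rot":[0,28.9,0],"grip":0},{"linear":[50,11.1,-60.2],"delta_rot":[0,28.9,0],"grip":0},{"linear":[50,11.1,-60.2],"delta_rot":[0,28.9,0],"grip":0},{"linear":[50,11.1,-60.2],"delta_rot":[0,28.9,0],"grip":0},{"linear":[50,11.1,-60.2],"delta_rot":[0,28.9,0],"grip":0},{"linear":[50,11.1,-60.2],"delta_rot":[0,28.9,0],"grip":0},{"linear":[50,11.1,-60.2],"delta_rot":[0,28.9,0],"grip":0},{"linear":[50,11.1,-60.2],"delta_rot":[0,28.9,0],"grip":0},{"linear":[50,11.1,-60.2],"delta_rot":[0,28.9,0],"grip":0},{"linear":[50,11.1,-60.2],"delta_rot":[0,28.9,0],"grip":0},{"linear":[50,11.1,-60.2],"delta_rot":[0,28.9,0],"grip":0},{"linear":[50,11.1,-60.2],"delta_rot":[0,28.9,0],"grip":0},{"linear":[50,11.1,-60.2],"delta_rot":[0,28.9,0],"grip":0}]' 40
cat > st.py <<'E'
from h import *
import sys
s=sense();R=Ro.from_quat(np.r_[s["tcp_rot"][1:],s["tcp_rot"][0]]).as_matrix()
print("t",round(s["t"],2),"tcp",s["eef_pos"].round(4),"jaw",round(np.degrees(np.arctan2(R[1,2],R[0,2])),1),"down",R[2,1].round(4),"w",round(s["gripper_width"],4),"F",s["contact_force"].round(1),"j",s["joints"].round(2))
for i in range(1,len(sys.argv),4): print(rel(*map(float,sys.argv[i:i+4])))
E
python3 st.py .444 -.236 .006 39
```

```text
t: 2.5
eef_pos: [0.4435, -0.2367, 0.1199]
tcp_rot: [0.638, -0.638, 0.305, -0.305]
contact_force: [-0.4, 1.1, -0.6]
gripper_width: 0.0425
t 2.5 tcp [ 0.4435 -0.2367  0.1199] jaw 38.9 down -1.0 w 0.0425 F [-0.4  1.1 -0.6] j [-0.73  0.42  1.6   0.    1.13 -1.41]
(array([-1.000e-02,  1.139e+01,  9.000e-02]), array([ 0. , -0.1, -0.1]))
```

```bash
python3 -m creep '[{"linear":[0,4,0],"delta_rot":[0,0,0],"grip":0},{"linear":[0,8,0],"delta_rot":[0,0,0],"grip":0},{"linear":[0,11.4,0],"delta_rot":[0,0,0],"grip":0},{"linear":[0,11.4,0],"delta_rot":[0,0,0],"grip":0},{"linear":[0,11.4,0],"delta_rot":[0,0,0],"grip":-1},{"linear":[0,11.4,0],"delta_rot":[0,0,0],"grip":-1},{"linear":[0,11.4,0],"delta_rot":[0,0,0],"grip":-1},{"linear":[0,11.4,0],"delta_rot":[0,0,0],"grip":-1},{"linear":[0,11.4,0],"delta_rot":[0,0,0],"grip":-1},{"linear":[0,11.4,0],"delta_rot":[0,0,0],"grip":-1},{"linear":[0,8,0],"delta_rot":[0,0,0],"grip":-1},{"linear":[0,4,0],"delta_rot":[0,0,0],"grip":-1},{"linear":[0,0,0],"delta_rot":[0,0,0],"grip":-1},{"linear":[0,0,0],"delta_rot":[0,0,0],"grip":-1}]' 40
cat > slot.py <<'E'
import numpy as np
o=np.array([.5352,.0860]);a=np.radians(2.25);c,s=np.cos(a),np.sin(a)
def slot(row,tx): 
    ty={"s":.08,"m":0,"l":-.08}[row]; return o+[c*tx-s*ty,s*tx+c*ty]
if __name__=="__main__":
    for r in "sml":
        for tx in(-.045,.005,.055): print(r,tx,slot(r,tx).round(4))
E
python3 slot.py; python3 st.py .491 .164 .06 2.25
```

```text
t: 3.9
eef_pos: [0.4452, -0.238, 0.1256]
tcp_rot: [-0.637, 0.639, -0.301, 0.308]
contact_force: [0.1, -0.4, -0.6]
gripper_width: 0.0148
s -0.045 [0.4871 0.1642]
s 0.005 [0.5371 0.1661]
s 0.055 [0.587  0.1681]
m -0.045 [0.4902 0.0842]
m 0.005 [0.5402 0.0862]
m 0.055 [0.5902 0.0882]
l -0.045 [0.4934 0.0043]
l 0.005 [0.5433 0.0063]
l 0.055 [0.5933 0.0082]
t 3.9 tcp [ 0.4452 -0.238   0.1256] jaw 38.9 down -0.9999 w 0.0148 F [ 0.1 -0.4 -0.6] j [-0.73  0.41  1.59  0.    1.13 -1.41]
(array([-28.45,   6.33,  28.82]), array([-0.3, 36.7,  0.5]))
```

```bash
python3 st.py .502 .1648 .08 2.25
```

```text
t 3.9 tcp [ 0.4452 -0.238   0.1256] jaw 38.9 down -0.9999 w 0.0148 F [ 0.1 -0.4 -0.6] j [-0.73  0.41  1.59  0.    1.13 -1.41]
(array([-27.8 ,   4.34,  29.72]), array([-0.3, 36.7,  0.5]))
```

```bash
python3 -m creep '[{"linear":[-6,0,6],"delta_rot":[0,8,0],"grip":-1},{"linear":[-10,0,10],"delta_rot":[0,16,0],"grip":-1},{"linear":[-14,0,14],"delta_rot":[0,24,0],"grip":-1},{"linear":[-18,1,18],"delta_rot":[0,32,0],"grip":-1},{"linear":[-22,2,22],"delta_rot":[0,36.7,0],"grip":-1},{"linear":[-25,3,26],"delta_rot":[0,36.7,0.3],"grip":-1},{"linear":[-27.8,4,29.7],"delta_rot":[-0.2,36.7,0.5],"grip":-1},{"linear":[-27.8,4.3,29.7],"delta_rot":[-0.3,36.7,0.5],"grip":-1},{"linear":[-27.8,4.3,29.7],"delta_rot":[-0.3,36.7,0.5],"grip":-1},{"linear":[-27.8,4.3,29.7],"delta_rot":[-0.3,36.7,0.5],"grip":-1}]'
python3 st.py .502 .1648 .020 2.25
python3 - <<'E'
from h import *
p,_=capture("top");cv2.imwrite("pics/a1.png",p[:,:,::-1][100:400,100:500])
p,_=capture("side");cv2.imwrite("pics/a2.png",cv2.resize(p[150:400,200:500,::-1],None,fx=2,fy=2))
E
```

```text
t: 4.9
eef_pos: [0.5012, 0.1677, 0.0796]
tcp_rot: [-0.51, 0.511, -0.489, 0.489]
contact_force: [0.1, -0.2, 0.1]
gripper_width: 0.0148
t 4.9 tcp [0.5012 0.1677 0.0796] jaw 2.5 down -1.0 w 0.0148 F [ 0.1 -0.2  0.1] j [0.1  0.51 1.58 0.   1.06 0.06]
(array([0.3 , 5.96, 0.07]), array([ 0.1,  0.2, -0. ]))
```

View pics/a1.png

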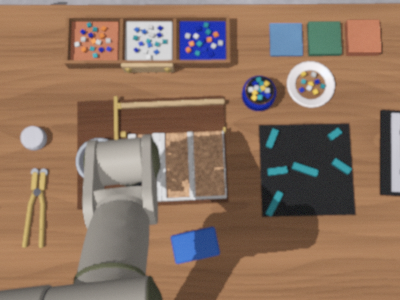

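View pics/a2.png

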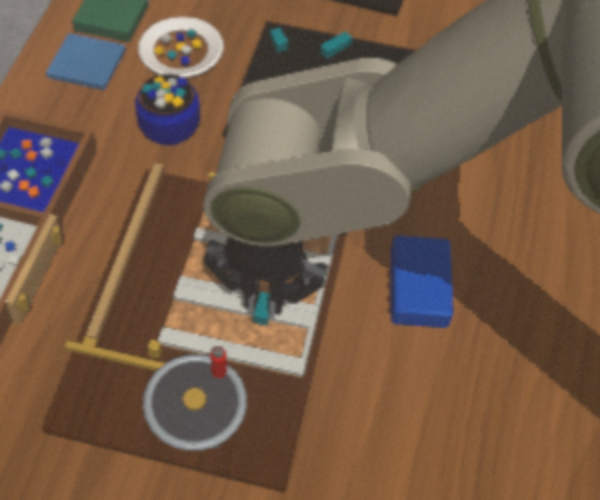

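```bash
python3 -m creep '[{"linear":[0.3,2,0],"delta_rot":[0,0,0],"grip":-1},{"linear":[0.3,4,0],"delta_rot":[0,0,0],"grip":-1},{"linear":[0.3,5.5,0],"delta_rot":[0,0,0],"grip":-1},{"linear":[0.3,6,0],"delta_rot":[0,0,0],"grip":-1},{"linear":[0.3,6,0],"delta_rot":[0,0,0],"grip":-1},{"linear":[0.3,6,0],"delta_rot":[0,0,0],"grip":-1}]'
python3 st.py .502 .1648 .020 2.25
```

```text
t: 5.6
eef_pos: [0.5018, 0.161, 0.0211]
tcp_rot: [-0.51, 0.51, -0.49, 0.49]
contact_force: [1.2, -0.1, -0.2]
gripper_width: 0.0144
t 5.6 tcp [0.5018 0.161  0.0211] jaw 2.3 down -1.0 w 0.0144 F [ 1.2 -0.1 -0.2] j [ 0.09  0.59  1.64 -0.    0.91  0.05]
(array([-0.38,  0.11,  0.04]), array([-0.,  0.,  0.]))
```

```bash
python3 -m creep '[{"linear":[-0.4,0,0],"delta_rot":[0,0,0],"grip":-1},{"linear":[-0.4,0,0],"delta_rot":[0,0,0],"grip":-1},{"linear":[-0.4,0.1,0],"delta_rot":[0,0,0],"grip":-1},{"linear":[-0.4,0.2,0],"delta_rot":[0,0,0],"grip":-1}]'
python3 st.py .502 .1648 .0195 2.25
```

```text
t: 6.0
eef_pos: [0.5019, 0.165, 0.0205]
tcp_rot: [0.51, -0.51, 0.489, -0.491]
contact_force: [-7.5, -2.4, 27.2]
gripper_width: 0.0151
t 6.0 tcp [0.5019 0.165  0.0205] jaw 2.3 down -1.0 w 0.0151 F [-7.5 -2.4 27.2] j [ 0.09  0.6   1.64 -0.    0.91  0.05]
(array([0.02, 0.1 , 0.01]), array([-0.1,  0. ,  0. ]))
```

```bash
python3 -m creep '[{"linear":[0,0,0],"delta_rot":[0,0,0],"grip":-0.3},{"linear":[0,0,0],"delta_rot":[0,0,0],"grip":-0.3},{"linear":[0,0,0],"delta_rot":[0,0,0],"grip":-0.3},{"linear":[0,-4,0],"delta_rot":[0,0,0],"grip":-0.3},{"linear":[0,-8,0],"delta_rot":[0,0,0],"grip":0},{"linear":[0,-10,0],"delta_rot":[0,0,0],"grip":0},{"linear":[0,-10,0],"delta_rot":[0,0,0],"grip":0}]'
python3 - <<'E'
from h import *
for r in fits("top"): print(*r)
p,_=capture("side");cv2.imwrite("pics/a3.png",cv2.resize(p[150:400,200:500,::-1],None,fx=2,fy=2))
E
python3 st.py .44 -.157 .09 60
```

```text
t: 6.7
eef_pos: [0.5029, 0.1653, 0.1231]
tcp_rot: [0.512, -0.508, 0.488, -0.492]
contact_force: [0.1, -0.0, -1.3]
gripper_width: 0.0426
0.4414 -0.1572 150.0 64 0.26 71 23
0.5215 -0.1664 97.2 64 0.06 56 24
0.5248 -0.2364 70.8 64 0.29 71 25
0.5322 -0.3283 54.5 64 0.02 54 25
0.6149 -0.3156 124.3 48 0.02 42 23
0.6052 -0.1556 156.9 64 0.1 56 23
t 6.8 tcp [0.5014 0.165  0.12  ] jaw 2.3 down -1.0 w 0.0428 F [-1.3 -0.5  0. ] j [ 0.09  0.45  1.53 -0.    1.15  0.05]
(array([31.93,  3.01, -7.41]), array([ -0. , -57.7,   0.1]))
```

View pics/a3.png

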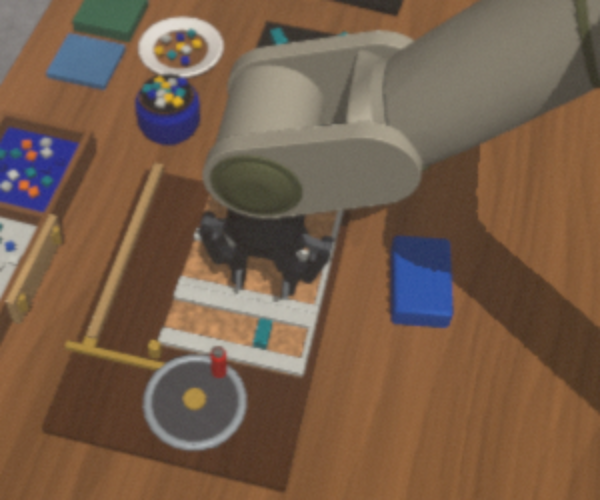

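Side view shows the short strip flat and square in the short row at about (262,332). Next is the first long strip.

```bash
python3 -m creep '[{"linear":[5,0,-1.2],"delta_rot":[0,-8,0],"grip":0},{"linear":[10,0.5,-2.4],"delta_rot":[0,-16,0],"grip":0},{"linear":[15,1,-3.6],"delta_rot":[0,-24,0],"grip":0},{"linear":[20,2,-4.8],"delta_rot":[0,-32,0],"grip":0},{"linear":[25,3,-6],"delta_rot":[0,-40,0],"grip":0},{"linear":[29,3,-7],"delta_rot":[0,-48,0],"grip":0},{"linear":[31.9,3,-7.4],"delta_rot":[0,-56,0],"grip":0},{"linear":[31.9,3,-7.4],"delta_rot":[0,-57.7,0],"grip":0},{"linear":[31.9,3,-7.4],"delta_rot":[0,-57.7,0],"grip":0},{"linear":[31.9,3,-7.4],"delta_rot":[0,-57.7,0],"grip":0},{"linear":[31.9,7,-7.4],"delta_rot":[0,-57.7,0],"grip":0},{"linear":[31.9,10,-7.4],"delta_rot":[0,-57.7,0],"grip":0},{"linear":[31.9,11.3,-7.4],"delta_rot":[0,-57.7,0],"grip":0},{"linear":[31.9,11.3,-7.4],"delta_rot":[0,-57.7,0],"grip":0}]'
python3 st.py .44 -.157 .007 60
```

```text
t: 8.2
eef_pos: [0.4393, -0.1547, 0.0053]
tcp_rot: [0.683, -0.683, 0.184, -0.182]
contact_force: [-0.6, -0.3, -0.6]
gripper_width: 0.0429
t 8.2 tcp [ 0.4393 -0.1547  0.0053] jaw 60.0 down -1.0 w 0.0429 F [-0.6 -0.3 -0.6] j [-0.59  0.55  1.82  0.    0.77 -1.64]
(array([ 0.18, -0.17, -0.16]), array([-0. , -0. , -0.2]))
```

```bash
python3 -m creep '[{"linear":[0.2,-0.1,-0.1],"delta_rot":[0,0,0],"grip":0},{"linear":[0.2,-0.1,-0.1],"delta_rot":[0,0,0],"grip":-1},{"linear":[0.2,-0.1,-0.1],"delta_rot":[0,0,0],"grip":-1},{"linear":[0.2,-0.1,-0.1],"delta_rot":[0,0,0],"grip":-1},{"linear":[0.2,-0.1,-0.1],"delta_rot":[0,0,0],"grip":-1},{"linear":[0.2,-0.1,-0.1],"delta_rot":[0,0,0],"grip":-1},{"linear":[0.2,-4,-0.1],"delta_rot":[0,0,0],"grip":-1},{"linear":[0.2,-8,-0.1],"delta_rot":[0,0,0],"grip":-1},{"linear":[0.2,-8.5,-0.1],"delta_rot":[0,0,0],"grip":-1},{"linear":[0.2,-8.5,-0.1],"delta_rot":[0,0,0],"grip":-1}]'
python3 -c "
from slot import *
for r in 'sl': print(r,slot(r,-.03),slot(r,.03))
for t in(-.04,.01,.055):print(slot('m',t))"
python3 st.py .5083 .0048 .09 2.25
```

```text
t: 9.2
eef_pos: [0.4411, -0.157, 0.0913]
tcp_rot: [0.683, -0.683, 0.183, -0.183]
contact_force: [0.5, 0.6, -0.7]
gripper_width: 0.0152
s [0.50208234 0.16476053] [0.56203609 0.16711612]
l [0.50836391 0.00488388] [0.56831766 0.00723947]
[0.49523084 0.08442961]
[0.54519229 0.0863926 ]
[0.5901576  0.08815929]
t 9.2 tcp [ 0.4411 -0.157   0.0913] jaw 60.0 down -1.0 w 0.0152 F [ 0.5  0.6 -0.7] j [-0.6   0.41  1.73  0.    1.01 -1.64]
(array([-2.27,  0.14, 17.37]), array([ 0. , 57.7, -0. ]))
```

```bash
python3 -m creep '[{"linear":[-0.3,0,2.5],"delta_rot":[0,8,0],"grip":-1},{"linear":[-0.6,0,5],"delta_rot":[0,16,0],"grip":-1},{"linear":[-1,0,8],"delta_rot":[0,24,0],"grip":-1},{"linear":[-1.3,0,11],"delta_rot":[0,32,0],"grip":-1},{"linear":[-1.8,0,14],"delta_rot":[0,40,0],"grip":-1},{"linear":[-2.3,0,17.4],"delta_rot":[0,48,0],"grip":-1},{"linear":[-2.3,0.1,17.4],"delta_rot":[0,56,0],"grip":-1},{"linear":[-2.3,0.1,17.4],"delta_rot":[0,57.7,0],"grip":-1},{"linear":[-2.3,0.1,17.4],"delta_rot":[0,57.7,0],"grip":-1},{"linear":[-2.3,0.1,17.4],"delta_rot":[0,57.7,0],"grip":-1},{"linear":[-2.3,4,17.4],"delta_rot":[0,57.7,0],"grip":-1},{"linear":[-2.3,5.5,17.4],"delta_rot":[0,57.7,0],"grip":-1},{"linear":[-2.3,5.5,17.4],"delta_rot":[0,57.7,0],"grip":-1},{"linear":[-2.3,5.5,17.4],"delta_rot":[0,57.7,0],"grip":-1}]'
python3 - <<'E'
from h import *
p,_=capture("side");cv2.imwrite("pics/a4.png",cv2.resize(p[150:400,200:500,::-1],None,fx=2,fy=2))
E
python3 st.py .5083 .0048 .021 2.25
```

```text
t: 10.6
eef_pos: [0.5084, 0.0048, 0.0367]
tcp_rot: [0.51, -0.51, 0.49, -0.49]
contact_force: [-0.7, -0.5, 0.9]
gripper_width: 0.0148
t 10.65 tcp [0.5087 0.0048 0.0372] jaw 2.3 down -1.0 w 0.0148 F [ 0.2  0.2 -0.7] j [-0.22  0.54  1.68  0.    0.92 -0.26]
(array([-0.  ,  1.62, -0.04]), array([-0.1,  0. , -0. ]))
```

View pics/a4.png

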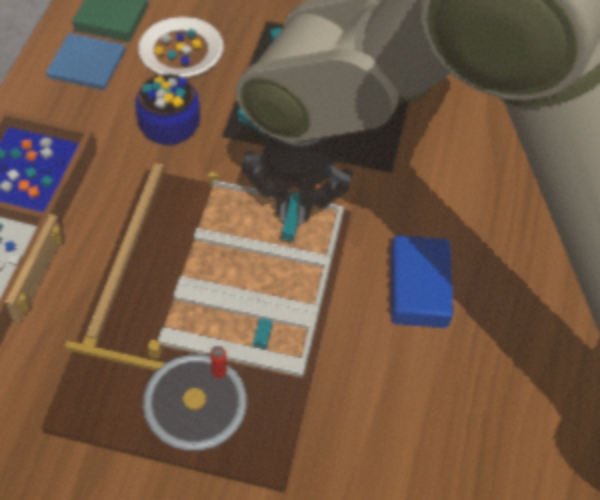

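Side view shows the long strip centred over the long row at about (290,220). Lowering it.

```bash
python3 -m creep '[{"linear":[0,1,0],"delta_rot":[0,0,0],"grip":-1},{"linear":[0,1.6,0],"delta_rot":[0,0,0],"grip":-1},{"linear":[0,1.6,0],"delta_rot":[0,0,0],"grip":-1},{"linear":[0,1.6,0],"delta_rot":[0,0,0],"grip":-0.3},{"linear":[0,1.6,0],"delta_rot":[0,0,0],"grip":-0.3},{"linear":[0,1.6,0],"delta_rot":[0,0,0],"grip":-0.3},{"linear":[0,-2,0],"delta_rot":[0,0,0],"grip":-0.3},{"linear":[0,-6,0],"delta_rot":[0,0,0],"grip":0},{"linear":[0,-8,0],"delta_rot":[0,0,0],"grip":0},{"linear":[0,-8,0],"delta_rot":[0,0,0],"grip":0}]'
python3 - <<'E'
from h import *
for r in fits("top"): print(*r)
p,_=capture("side");cv2.imwrite("pics/a5.png",cv2.resize(p[150:400,200:500,::-1],None,fx=2,fy=2))
E
python3 st.py .5245 -.2365 .09 161
```

```text
t: 11.65
eef_pos: [0.5099, 0.0046, 0.12]
tcp_rot: [0.511, -0.509, 0.488, -0.492]
contact_force: [0.2, -0.4, -0.2]
gripper_width: 0.0428
0.504 0.1691 93.0 32 0.35 32 14
0.5213 -0.1664 97.3 64 0.05 54 22
0.5245 -0.2363 70.7 64 0.19 69 23
0.5322 -0.3282 54.4 64 0.02 55 25
0.6049 -0.1554 157.0 64 0.02 54 21
0.6149 -0.3157 124.0 48 0.02 42 23
t 11.75 tcp [0.5084 0.0049 0.1169] jaw 2.3 down -1.0 w 0.0428 F [-0.5  0.2 -0.5] j [-0.22  0.43  1.59  0.    1.12 -0.26]
(array([24.18,  2.69,  0.64]), array([-0. , 21.3, -0. ]))
```

View pics/a5.png

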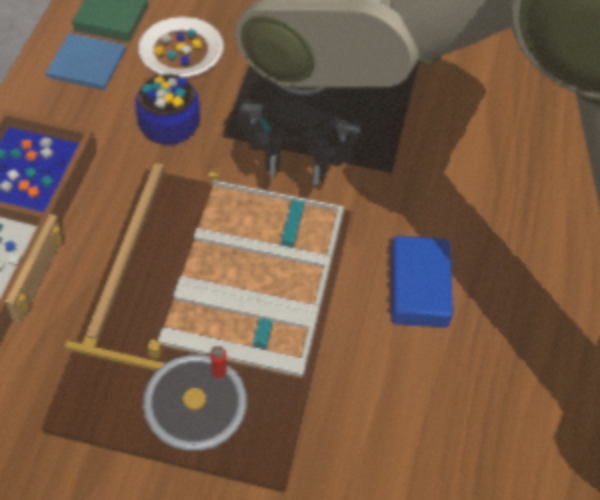

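```bash
python3 -m creep '[{"linear":[4,0,0.1],"delta_rot":[0,7,0],"grip":0},{"linear":[9,0.5,0.2],"delta_rot":[0,14,0],"grip":0},{"linear":[14,1,0.4],"delta_rot":[0,21.3,0],"grip":0},{"linear":[19,2,0.6],"delta_rot":[0,21.3,0],"grip":0},{"linear":[24.2,2.7,0.6],"delta_rot":[0,21.3,0],"grip":0},{"linear":[24.2,2.7,0.6],"delta_rot":[0,21.3,0],"grip":0},{"linear":[24.2,2.7,0.6],"delta_rot":[0,21.3,0],"grip":0},{"linear":[24.2,6,0.6],"delta_rot":[0,21.3,0],"grip":0},{"linear":[24.2,9,0.6],"delta_rot":[0,21.3,0],"grip":0},{"linear":[24.2,11,0.6],"delta_rot":[0,21.3,0],"grip":0},{"linear":[24.2,11,0.6],"delta_rot":[0,21.3,0],"grip":0},{"linear":[24.2,11,0.6],"delta_rot":[0,21.3,0],"grip":0},{"linear":[24.2,11,0.6],"delta_rot":[0,21.3,0],"grip":-1},{"linear":[24.2,11,0.6],"delta_rot":[0,21.3,0],"grip":-1},{"linear":[24.2,11,0.6],"delta_rot":[0,21.3,0],"grip":-1},{"linear":[24.2,11,0.6],"delta_rot":[0,21.3,0],"grip":-1},{"linear":[24.2,11,0.6],"delta_rot":[0,21.3,0],"grip":-1}]'
python3 st.py .5245 -.2365 .007 161
```

```text
t: 13.45
eef_pos: [0.5247, -0.2368, 0.0083]
tcp_rot: [-0.411, 0.41, -0.575, 0.577]
contact_force: [-0.2, 2.0, 6.8]
gripper_width: 0.0148
t 13.45 tcp [ 0.5247 -0.2368  0.0083] jaw -19.0 down -1.0 w 0.0148 F [-0.2  2.   6.8] j [-0.63  0.67  1.51  0.    0.96 -0.3 ]
(array([-0.02,  0.13, -0.03]), array([-0.2, -0. , -0. ]))
```

```bash
python3 st.py .5683 .0072 .09 2.25
```

```text
t 13.45 tcp [ 0.5247 -0.2368  0.0083] jaw -19.0 down -1.0 w 0.0148 F [-0.2  2.   6.8] j [-0.63  0.67  1.51  0.    0.96 -0.3 ]
(array([-24.49,  -8.18,  -3.8 ]), array([ -0.2, -21.3,   0. ]))
```

```bash
python3 -m creep '[{"linear":[0,-4,0],"delta_rot":[0,0,0],"grip":-1},{"linear":[0,-8,0],"delta_rot":[0,0,0],"grip":-1},{"linear":[-2,-8.2,0],"delta_rot":[0,0,0],"grip":-1},{"linear":[-6,-8.2,-1],"delta_rot":[0,-7,0],"grip":-1},{"linear":[-11,-8.2,-2],"delta_rot":[0,-14,0],"grip":-1},{"linear":[-16,-8.2,-3],"delta_rot":[0,-21.3,0],"grip":-1},{"linear":[-21,-8.2,-3.5],"delta_rot":[0,-21.3,0],"grip":-1},{"linear":[-24.5,-8.2,-3.8],"delta_rot":[0,-21.3,0],"grip":-1},{"linear":[-24.5,-8.2,-3.8],"delta_rot":[-0.2,-21.3,0],"grip":-1},{"linear":[-24.5,-8.2,-3.8],"delta_rot":[-0.2,-21.3,0],"grip":-1},{"linear":[-24.5,-5,-3.8],"delta_rot":[-0.2,-21.3,0],"grip":-1},{"linear":[-24.5,-2.8,-3.8],"delta_rot":[-0.2,-21.3,0],"grip":-1},{"linear":[-24.5,-2.8,-3.8],"delta_rot":[-0.2,-21.3,0],"grip":-1},{"linear":[-24.5,-2.8,-3.8],"delta_rot":[-0.2,-21.3,0],"grip":-1}]'
python3 - <<'E'
from h import *
p,_=capture("side");cv2.imwrite("pics/a6.png",cv2.resize(p[150:400,200:500,::-1],None,fx=2,fy=2))
E
python3 st.py .5683 .0072 .021 2.25
```

```text
t: 14.85
eef_pos: [0.5687, 0.0062, 0.0368]
tcp_rot: [-0.509, 0.51, -0.49, 0.49]
contact_force: [1.0, 0.7, -0.3]
gripper_width: 0.0144
t 14.9 tcp [0.5691 0.0063 0.0374] jaw 2.2 down -1.0 w 0.0147 F [-0.7  0.2 -0.5] j [-0.2   0.62  1.5  -0.    1.02 -0.24]
(array([-0.09,  1.64, -0.08]), array([-0.1, -0. ,  0. ]))
```

View pics/a6.png

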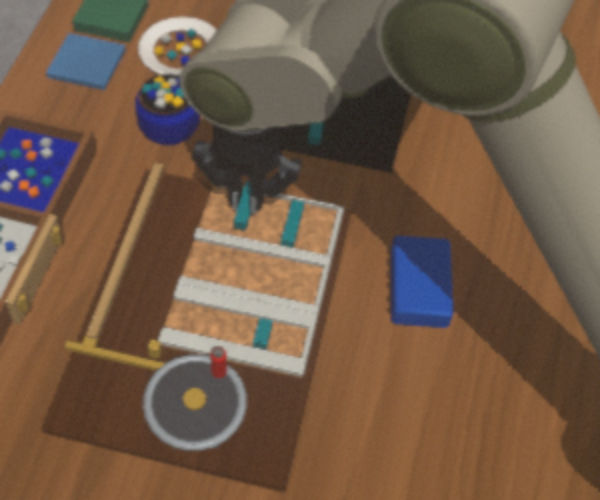

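```bash
python3 -m creep '[{"linear":[-0.1,0.9,-0.1],"delta_rot":[0,0,0],"grip":-1},{"linear":[-0.1,1.55,-0.1],"delta_rot":[0,0,0],"grip":-1},{"linear":[-0.1,1.55,-0.1],"delta_rot":[0,0,0],"grip":-1},{"linear":[-0.1,1.55,-0.1],"delta_rot":[0,0,0],"grip":-0.3},{"linear":[-0.1,1.55,-0.1],"delta_rot":[0,0,0],"grip":-0.3},{"linear":[-0.1,1.55,-0.1],"delta_rot":[0,0,0],"grip":-0.3},{"linear":[-0.1,-2,-0.1],"delta_rot":[0,0,0],"grip":-0.3},{"linear":[-0.1,-6,-0.1],"delta_rot":[0,0,0],"grip":0},{"linear":[-0.1,-8,-0.1],"delta_rot":[0,0,0],"grip":0},{"linear":[-0.1,-8,-0.1],"delta_rot":[0,0,0],"grip":0}]'
python3 - <<'E'
from h import *
for r in fits("top"): print(*r)
p,_=capture("side");cv2.imwrite("pics/a7.png",cv2.resize(p[150:400,200:500,::-1],None,fx=2,fy=2))
E
python3 st.py .5215 -.167 .09 7.2
```

```text
t: 15.9
eef_pos: [0.5692, 0.0072, 0.1204]
tcp_rot: [0.511, -0.508, 0.488, -0.492]
contact_force: [-1.0, 0.4, -0.1]
gripper_width: 0.0425
0.5041 0.1691 93.1 32 0.35 32 14
0.5212 -0.1662 97.1 64 0.06 54 22
0.5323 -0.3282 54.5 64 0.02 55 25
0.605 -0.1553 157.2 64 0.04 54 21
0.6149 -0.3156 124.2 48 0.03 42 23
t 16.0 tcp [0.5677 0.0074 0.1171] jaw 2.2 down -1.0 w 0.0424 F [-0.6  0.3 -1.2] j [-0.2   0.52  1.42 -0.    1.2  -0.23]
(array([17.25,  2.71, -5.3 ]), array([-0., -5.,  0.]))
```

View pics/a7.png

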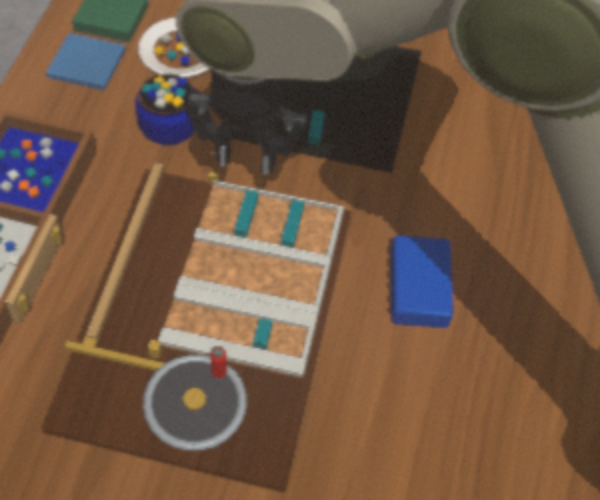

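Both long strips are down square. Next is medium 1.

```bash
python3 -m creep '[{"linear":[4,0,-2],"delta_rot":[0,-5,0],"grip":0},{"linear":[9,0.5,-4],"delta_rot":[0,-5,0],"grip":0},{"linear":[13,1.5,-5],"delta_rot":[0,-5,0],"grip":0},{"linear":[17.2,2.7,-5.3],"delta_rot":[0,-5,0],"grip":0},{"linear":[17.2,2.7,-5.3],"delta_rot":[0,-5,0],"grip":0},{"linear":[17.2,2.7,-5.3],"delta_rot":[0,-5,0],"grip":0},{"linear":[17.2,6,-5.3],"delta_rot":[0,-5,0],"grip":0},{"linear":[17.2,9,-5.3],"delta_rot":[0,-5,0],"grip":0},{"linear":[17.2,11,-5.3],"delta_rot":[0,-5,0],"grip":0},{"linear":[17.2,11,-5.3],"delta_rot":[0,-5,0],"grip":0},{"linear":[17.2,11,-5.3],"delta_rot":[0,-5,0],"grip":0},{"linear":[17.2,11,-5.3],"delta_rot":[0,-5,0],"grip":-1},{"linear":[17.2,11,-5.3],"delta_rot":[0,-5,0],"grip":-1},{"linear":[17.2,11,-5.3],"delta_rot":[0,-5,0],"grip":-1},{"linear":[17.2,11,-5.3],"delta_rot":[0,-5,0],"grip":-1},{"linear":[17.2,11,-5.3],"delta_rot":[0,-5,0],"grip":-1}]'
python3 st.py .5215 -.167 .007 7.2 .4952 .0844 .09 2.25
```

```text
t: 17.6
eef_pos: [0.5221, -0.1666, 0.0084]
tcp_rot: [0.531, -0.53, 0.466, -0.469]
contact_force: [-0.5, 2.1, 6.6]
gripper_width: 0.0147
t 17.6 tcp [ 0.5221 -0.1666  0.0084] jaw 7.2 down -1.0 w 0.0147 F [-0.5  2.1  6.6] j [-0.53  0.64  1.59  0.    0.91 -0.65]
(array([ 0.03,  0.14, -0.06]), array([-0.2,  0. ,  0.1]))
(array([-25.22,  -8.2 ,   0.51]), array([-0.2,  5. ,  0.1]))
```

```bash
python3 -m creep '[{"linear":[0,-4,0],"delta_rot":[0,0,0],"grip":-1},{"linear":[0,-8,0],"delta_rot":[0,0,0],"grip":-1},{"linear":[-2,-8.2,0],"delta_rot":[0,0,0],"grip":-1},{"linear":[-6,-8.2,0],"delta_rot":[0,5,0],"grip":-1},{"linear":[-11,-8.2,0.5],"delta_rot":[0,5,0],"grip":-1},{"linear":[-16,-8.2,0.5],"delta_rot":[0,5,0],"grip":-1},{"linear":[-21,-8.2,0.5],"delta_rot":[0,5,0],"grip":-1},{"linear":[-25.2,-8.2,0.5],"delta_rot":[-0.2,5,0.1],"grip":-1},{"linear":[-25.2,-8.2,0.5],"delta_rot":[-0.2,5,0.1],"grip":-1},{"linear":[-25.2,-8.2,0.5],"delta_rot":[-0.2,5,0.1],"grip":-1},{"linear":[-25.2,-5,0.5],"delta_rot":[-0.2,5,0.1],"grip":-1},{"linear":[-25.2,-2.8,0.5],"delta_rot":[-0.2,5,0.1],"grip":-1},{"linear":[-25.2,-2.8,0.5],"delta_rot":[-0.2,5,0.1],"grip":-1},{"linear":[-25.2,-2.8,0.5],"delta_rot":[-0.2,5,0.1],"grip":-1}]'
python3 - <<'E'
from h import *
p,_=capture("side");cv2.imwrite("pics/a8.png",cv2.resize(p[150:400,200:500,::-1],None,fx=2,fy=2))
E
python3 st.py .4952 .0844 .021 2.25
```

```text
t: 19.0
eef_pos: [0.4958, 0.0831, 0.0365]
tcp_rot: [-0.509, 0.509, -0.491, 0.49]
contact_force: [-0.3, -0.5, -0.9]
gripper_width: 0.0148
t 19.05 tcp [0.496  0.0833 0.037 ] jaw 2.2 down -1.0 w 0.0147 F [ 0.1 -0.2  0.2] j [-0.07  0.54  1.69 -0.    0.91 -0.11]
(array([-0.12,  1.6 , -0.08]), array([-0.1, -0.1,  0. ]))
```

View pics/a8.png

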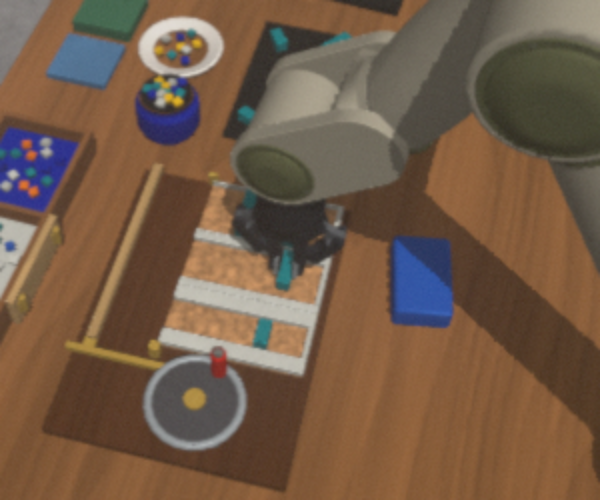

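```bash
python3 -m creep '[{"linear":[-0.1,0.9,-0.1],"delta_rot":[0,0,0],"grip":-1},{"linear":[-0.1,1.5,-0.1],"delta_rot":[0,0,0],"grip":-1},{"linear":[-0.1,1.5,-0.1],"delta_rot":[0,0,0],"grip":-1},{"linear":[-0.1,1.5,-0.1],"delta_rot":[0,0,0],"grip":-0.3},{"linear":[-0.1,1.5,-0.1],"delta_rot":[0,0,0],"grip":-0.3},{"linear":[-0.1,1.5,-0.1],"delta_rot":[0,0,0],"grip":-0.3},{"linear":[-0.1,-2,-0.1],"delta_rot":[0,0,0],"grip":-0.3},{"linear":[-0.1,-6,-0.1],"delta_rot":[0,0,0],"grip":0},{"linear":[-0.1,-8,-0.1],"delta_rot":[0,0,0],"grip":0},{"linear":[-0.1,-8,-0.1],"delta_rot":[0,0,0],"grip":0}]'
python3 - <<'E'
from h import *
for r in fits("top"): print(*r)
p,_=capture("side");cv2.imwrite("pics/a9.png",cv2.resize(p[150:400,200:500,::-1],None,fx=2,fy=2))
E
python3 st.py .532 -.3285 .09 144
```

```text
t: 20.05
eef_pos: [0.4962, 0.0842, 0.1197]
tcp_rot: [0.511, -0.508, 0.489, -0.492]
contact_force: [0.3, 0.3, -0.4]
gripper_width: 0.0427
0.5107 0.0021 94.0 32 0.16 51 14
0.5322 -0.3283 54.4 64 0.02 54 25
0.5712 -0.0008 92.6 32 0.04 44 15
0.6059 -0.1557 156.7 64 0.03 56 23
0.6149 -0.3157 124.4 48 0.02 42 23
t 20.15 tcp [0.4947 0.0843 0.1167] jaw 2.2 down -1.0 w 0.0426 F [-0.3  0.2  0. ] j [-0.07  0.42  1.61 -0.    1.11 -0.11]
(array([41.39,  2.68,  2.17]), array([-0. , 38.2, -0. ]))
```

View pics/a9.png

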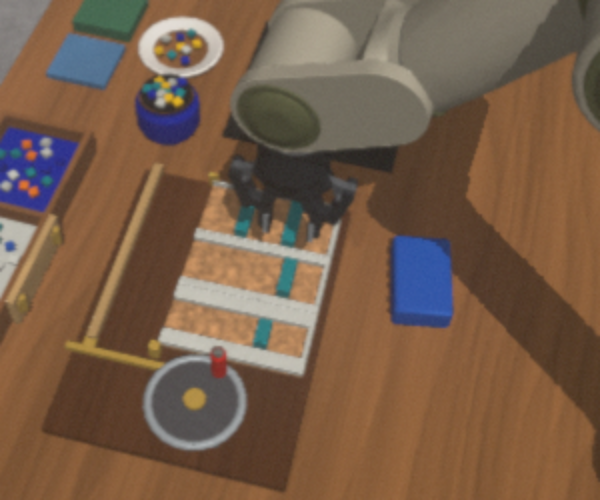

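Medium 1 is in place. Next is medium 2 at (0.532, -0.328).

```bash
python3 -m creep '[{"linear":[5,0,0.2],"delta_rot":[0,8,0],"grip":0},{"linear":[10,0,0.5],"delta_rot":[0,16,0],"grip":0},{"linear":[15,0,0.8],"delta_rot":[0,24,0],"grip":0},{"linear":[20,0.5,1],"delta_rot":[0,32,0],"grip":0},{"linear":[25,1,1.3],"delta_rot":[0,38.2,0],"grip":0},{"linear":[30,2,1.6],"delta_rot":[0,38.2,0],"grip":0},{"linear":[35,2.7,1.9],"delta_rot":[0,38.2,0],"grip":0},{"linear":[40,2.7,2.1],"delta_rot":[0,38.2,0],"grip":0},{"linear":[41.4,2.7,2.2],"delta_rot":[0,38.2,0],"grip":0},{"linear":[41.4,2.7,2.2],"delta_rot":[0,38.2,0],"grip":0},{"linear":[41.4,2.7,2.2],"delta_rot":[0,38.2,0],"grip":0},{"linear":[41.4,6,2.2],"delta_rot":[0,38.2,0],"grip":0},{"linear":[41.4,9,2.2],"delta_rot":[0,38.2,0],"grip":0},{"linear":[41.4,11,2.2],"delta_rot":[0,38.2,0],"grip":0},{"linear":[41.4,11,2.2],"delta_rot":[0,38.2,0],"grip":0},{"linear":[41.4,11,2.2],"delta_rot":[0,38.2,0],"grip":-1},{"linear":[41.4,11,2.2],"delta_rot":[0,38.2,0],"grip":-1},{"linear":[41.4,11,2.2],"delta_rot":[0,38.2,0],"grip":-1},{"linear":[41.4,11,2.2],"delta_rot":[0,38.2,0],"grip":-1},{"linear":[41.4,11,2.2],"delta_rot":[0,38.2,0],"grip":-1}]'
python3 st.py .532 -.3285 .007 144 .5452 .0864 .09 2.25
```

```text
t: 22.15
eef_pos: [0.5331, -0.3287, 0.0083]
tcp_rot: [-0.322, 0.32, -0.629, 0.631]
contact_force: [0.3, 2.5, 5.9]
gripper_width: 0.0147
t 22.15 tcp [ 0.5331 -0.3287  0.0083] jaw -36.0 down -1.0 w 0.0147 F [0.3 2.5 5.9] j [-0.74  0.73  1.35  0.    1.05 -0.11]
(array([ 0.05,  0.13, -0.1 ]), array([-0.2, -0. , -0. ]))
(array([-34.29,  -8.22, -23.41]), array([ -0.2, -38.3,   0. ]))
```

```bash
python3 -m creep '[{"linear":[0,-4,0],"delta_rot":[0,0,0],"grip":-1},{"linear":[0,-8,0],"delta_rot":[0,0,0],"grip":-1},{"linear":[-3,-8.2,-2],"delta_rot":[0,-4,0],"grip":-1},{"linear":[-7,-8.2,-5],"delta_rot":[0,-12,0],"grip":-1},{"linear":[-11,-8.2,-7.5],"delta_rot":[0,-20,0],"grip":-1},{"linear":[-15,-8.2,-10],"delta_rot":[0,-28,0],"grip":-1},{"linear":[-19,-8.2,-13],"delta_rot":[0,-36,0],"grip":-1},{"linear":[-23,-8.2,-16],"delta_rot":[0,-38.3,0],"grip":-1},{"linear":[-27,-8.2,-18.5],"delta_rot":[0,-38.3,0],"grip":-1},{"linear":[-31,-8.2,-21],"delta_rot":[0,-38.3,0],"grip":-1},{"linear":[-34.3,-8.2,-23.4],"delta_rot":[-0.2,-38.3,0],"grip":-1},{"linear":[-34.3,-8.2,-23.4],"delta_rot":[-0.2,-38.3,0],"grip":-1},{"linear":[-34.3,-8.2,-23.4],"delta_rot":[-0.2,-38.3,0],"grip":-1},{"linear":[-34.3,-5,-23.4],"delta_rot":[-0.2,-38.3,0],"grip":-1},{"linear":[-34.3,-2.8,-23.4],"delta_rot":[-0.2,-38.3,0],"grip":-1},{"linear":[-34.3,-2.8,-23.4],"delta_rot":[-0.2,-38.3,0],"grip":-1},{"linear":[-34.3,-2.8,-23.4],"delta_rot":[-0.2,-38.3,0],"grip":-1}]'
python3 - <<'E'
from h import *
p,_=capture("side");cv2.imwrite("pics/b1.png",cv2.resize(p[150:400,200:500,::-1],None,fx=2,fy=2))
E
python3 st.py .5452 .0864 .021 2.25
```

```text
t: 23.85
eef_pos: [0.5459, 0.0854, 0.0364]
tcp_rot: [-0.509, 0.51, -0.49, 0.49]
contact_force: [0.6, 0.7, 0.2]
gripper_width: 0.0145
t 23.9 tcp [0.5462 0.0855 0.037 ] jaw 2.2 down -1.0 w 0.0147 F [-0.  -0.6  0.5] j [-0.06  0.6   1.55 -0.    0.99 -0.1 ]
(array([-0.09,  1.6 , -0.1 ]), array([-0.1, -0. ,  0. ]))
```

View pics/b1.png

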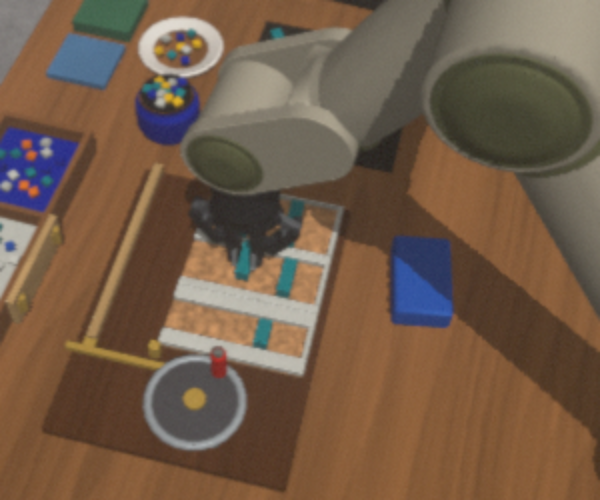

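```bash
python3 -m creep '[{"linear":[-0.1,0.9,-0.1],"delta_rot":[0,0,0],"grip":-1},{"linear":[-0.1,1.5,-0.1],"delta_rot":[0,0,0],"grip":-1},{"linear":[-0.1,1.5,-0.1],"delta_rot":[0,0,0],"grip":-1},{"linear":[-0.1,1.5,-0.1],"delta_rot":[0,0,0],"grip":-0.3},{"linear":[-0.1,1.5,-0.1],"delta_rot":[0,0,0],"grip":-0.3},{"linear":[-0.1,1.5,-0.1],"delta_rot":[0,0,0],"grip":-0.3},{"linear":[-0.1,-2,-0.1],"delta_rot":[0,0,0],"grip":-0.3},{"linear":[-0.1,-6,-0.1],"delta_rot":[0,0,0],"grip":0},{"linear":[-0.1,-8,-0.1],"delta_rot":[0,0,0],"grip":0},{"linear":[-0.1,-8,-0.1],"delta_rot":[0,0,0],"grip":0}]'
python3 - <<'E'
from h import *
for r in fits("top"): print(*r)
p,_=capture("side");cv2.imwrite("pics/b2.png",cv2.resize(p[150:400,200:500,::-1],None,fx=2,fy=2))
E
python3 st.py .605 -.156 .09 67.2
```

```text
t: 24.9
eef_pos: [0.5464, 0.0866, 0.1199]
tcp_rot: [0.511, -0.508, 0.488, -0.492]
contact_force: [-0.1, 0.4, 0.1]
gripper_width: 0.043
0.5109 0.0077 92.7 48 0.01 63 14
0.5708 0.0065 92.9 48 0.1 60 15
0.605 -0.1553 156.8 64 0.02 54 21
0.615 -0.3157 123.8 48 0.02 42 23
t 25.0 tcp [0.5448 0.0866 0.1167] jaw 2.2 down -1.0 w 0.0427 F [-0.3  0.2 -0.5] j [-0.06  0.49  1.47 -0.    1.18 -0.1 ]
(array([24.47,  2.69,  5.08]), array([ -0. , -65. ,   0.1]))
```

View pics/b2.png

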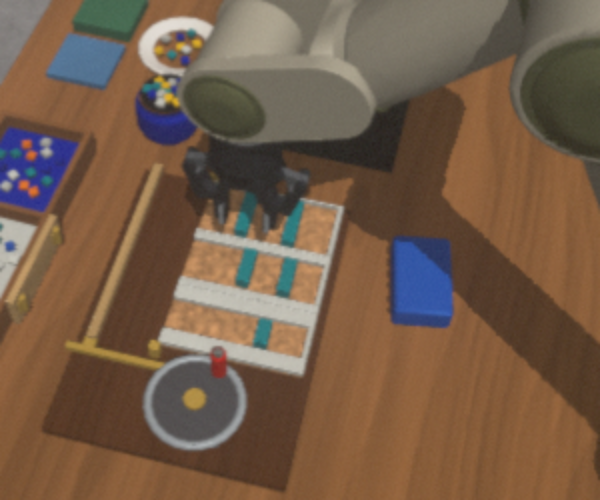

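```bash
python3 - <<'E'
from h import *
r=finder.find_in("top","jar")[0];print(r)
p,d=capture("top")
b=np.array(r["rect"])*[640,480,640,480];print(b)
print(unproj("top",[[b[0],b[1]],[b[2],b[3]]],.075))
cv2.imwrite("pics/j.png",cv2.resize(cv2.cvtColor(rectify(p,"top",.075,.5,.75,-.35,0,2000),cv2.COLOR_RGB2BGR),(700,500)))
E
python3 st.py .605 -.156 .09 67.2
```

```text
{'rect': [0.5312, 0.3644, 0.5878, 0.4381], 'p': 0.86}
[339.968 174.912 376.192 210.288]
[[ 0.75256906 -0.0738607   0.075     ]
 [ 0.66190219 -0.16101721  0.075     ]]
t 25.1 tcp [0.5444 0.0866 0.1157] jaw 2.2 down -1.0 w 0.0423 F [ 0.3  0.1 -0.2] j [-0.06  0.49  1.47 -0.    1.18 -0.1 ]
(array([24.47,  2.57,  5.12]), array([  0.1, -65. ,  -0. ]))
```

View pics/j.png

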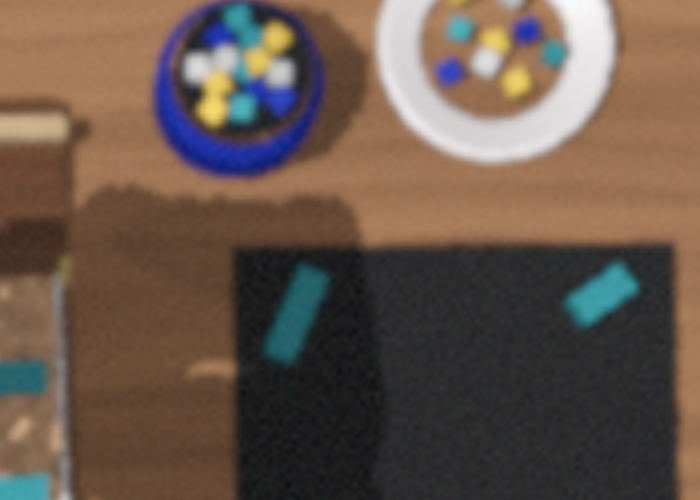

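The jar is at about (0.714, -0.12), more than 60 mm from the gripper's footprint. Picking medium 3.

```bash
python3 -m creep '[{"linear":[3,0,0.6],"delta_rot":[0,-8,0],"grip":0},{"linear":[6,0,1.2],"delta_rot":[0,-16,0],"grip":0},{"linear":[10,0,2],"delta_rot":[0,-24,0],"grip":0},{"linear":[14,0.5,3],"delta_rot":[0,-32,0],"grip":0},{"linear":[18,1,3.8],"delta_rot":[0,-40,0],"grip":0},{"linear":[22,2,4.6],"delta_rot":[0,-48,0],"grip":0},{"linear":[24.5,2.6,5.1],"delta_rot":[0,-56,0],"grip":0},{"linear":[24.5,2.6,5.1],"delta_rot":[0,-64,0],"grip":0},{"linear":[24.5,2.6,5.1],"delta_rot":[0,-65,0],"grip":0},{"linear":[24.5,2.6,5.1],"delta_rot":[0,-65,0],"grip":0},{"linear":[24.5,6,5.1],"delta_rot":[0,-65,0],"grip":0},{"linear":[24.5,9,5.1],"delta_rot":[0,-65,0],"grip":0},{"linear":[24.5,10.9,5.1],"delta_rot":[0,-65,0],"grip":0},{"linear":[24.5,10.9,5.1],"delta_rot":[0,-65,0],"grip":0},{"linear":[24.5,10.9,5.1],"delta_rot":[0,-65,0],"grip":-1},{"linear":[24.5,10.9,5.1],"delta_rot":[0,-65,0],"grip":-1},{"linear":[24.5,10.9,5.1],"delta_rot":[0,-65,0],"grip":-1},{"linear":[24.5,10.9,5.1],"delta_rot":[0,-65,0],"grip":-1},{"linear":[24.5,10.9,5.1],"delta_rot":[0,-65,0],"grip":-1}]'
python3 st.py .605 -.156 .007 67.2 .5902 .0882 .09 2.25
```

```text
t: 27.0
eef_pos: [0.6054, -0.1565, 0.0083]
tcp_rot: [-0.693, 0.694, -0.139, 0.14]
contact_force: [-0.9, 1.6, 6.3]
gripper_width: 0.0145
t 27.0 tcp [ 0.6054 -0.1565  0.0083] jaw 67.2 down -1.0 w 0.0145 F [-0.9  1.6  6.3] j [-0.44  0.73  1.35 -0.    1.05 -1.61]
(array([-0.06,  0.13,  0.03]), array([ 0. , -0. ,  0.1]))
(array([-10.87,  -8.21,  21.96]), array([-0. , 64.9,  0.1]))
```

```bash
python3 -m creep '[{"linear":[0,-4,0],"delta_rot":[0,0,0],"grip":-1},{"linear":[0,-8,0],"delta_rot":[0,0,0],"grip":-1},{"linear":[-1.5,-8.2,3],"delta_rot":[0,8,0],"grip":-1},{"linear":[-3,-8.2,6],"delta_rot":[0,16,0],"grip":-1},{"linear":[-4.5,-8.2,9],"delta_rot":[0,24,0],"grip":-1},{"linear":[-6,-8.2,12],"delta_rot":[0,32,0],"grip":-1},{"linear":[-8,-8.2,16],"delta_rot":[0,40,0],"grip":-1},{"linear":[-9.5,-8.2,19],"delta_rot":[0,48,0],"grip":-1},{"linear":[-10.9,-8.2,22],"delta_rot":[0,56,0],"grip":-1},{"linear":[-10.9,-8.2,22],"delta_rot":[0,64,0],"grip":-1},{"linear":[-10.9,-8.2,22],"delta_rot":[0,64.9,0.1],"grip":-1},{"linear":[-10.9,-8.2,22],"delta_rot":[0,64.9,0.1],"grip":-1},{"linear":[-10.9,-8.2,22],"delta_rot":[0,64.9,0.1],"grip":-1},{"linear":[-10.9,-5,22],"delta_rot":[0,64.9,0.1],"grip":-1},{"linear":[-10.9,-2.8,22],"delta_rot":[0,64.9,0.1],"grip":-1},{"linear":[-10.9,-2.8,22],"delta_rot":[0,64.9,0.1],"grip":-1},{"linear":[-10.9,-2.8,22],"delta_rot":[0,64.9,0.1],"grip":-1}]'
python3 - <<'E'
from h import *
p,_=capture("side");cv2.imwrite("pics/b3.png",cv2.resize(p[150:400,200:500,::-1],None,fx=2,fy=2))
E
python3 st.py .5902 .0882 .021 2.25
```

```text
t: 28.7
eef_pos: [0.5905, 0.0881, 0.0365]
tcp_rot: [0.51, -0.51, 0.49, -0.49]
contact_force: [-0.4, -0.1, 0.4]
gripper_width: 0.0148
t 28.75 tcp [0.5909 0.0882 0.0371] jaw 2.3 down -1.0 w 0.015 F [ 0.1 -0.3 -1.1] j [-0.05  0.66  1.42  0.    1.06 -0.09]
(array([ 0.  ,  1.61, -0.08]), array([-0.1,  0.1,  0. ]))
```

View pics/b3.png

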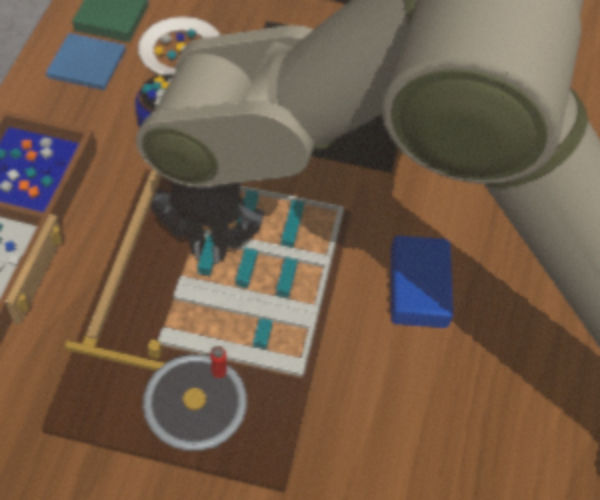

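```bash
python3 -m creep '[{"linear":[0,0.9,-0.1],"delta_rot":[0,0,0],"grip":-1},{"linear":[0,1.5,-0.1],"delta_rot":[0,0,0],"grip":-1},{"linear":[0,1.5,-0.1],"delta_rot":[0,0,0],"grip":-1},{"linear":[0,1.5,-0.1],"delta_rot":[0,0,0],"grip":-0.3},{"linear":[0,1.5,-0.1],"delta_rot":[0,0,0],"grip":-0.3},{"linear":[0,1.5,-0.1],"delta_rot":[0,0,0],"grip":-0.3},{"linear":[0,-2,-0.1],"delta_rot":[0,0,0],"grip":-0.3},{"linear":[0,-6,-0.1],"delta_rot":[0,0,0],"grip":0},{"linear":[0,-8,-0.1],"delta_rot":[0,0,0],"grip":0},{"linear":[0,-8,-0.1],"delta_rot":[0,0,0],"grip":0}]'
python3 - <<'E'
from h import *
for r in fits("top"): print(*r)
p,_=capture("side");cv2.imwrite("pics/b4.png",cv2.resize(p[150:400,200:500,::-1],None,fx=2,fy=2))
E
python3 st.py .614 -.3163 .09 34.3
```

```text
t: 29.75
eef_pos: [0.5911, 0.0882, 0.1204]
tcp_rot: [0.512, -0.508, 0.487, -0.492]
contact_force: [0.3, 0.2, 0.4]
gripper_width: 0.0428
0.5109 0.0075 92.6 48 0.0 63 14
0.571 0.0083 92.8 48 0.04 62 14
0.6149 -0.3157 123.8 48 0.02 42 23
t 29.85 tcp [0.5895 0.0882 0.1168] jaw 2.3 down -1.0 w 0.0429 F [ 0.   0.5 -1.1] j [-0.05  0.56  1.34  0.    1.24 -0.09]
(array([40.52,  2.69,  0.81]), array([ -0.1, -32. ,   0. ]))
```

View pics/b4.png

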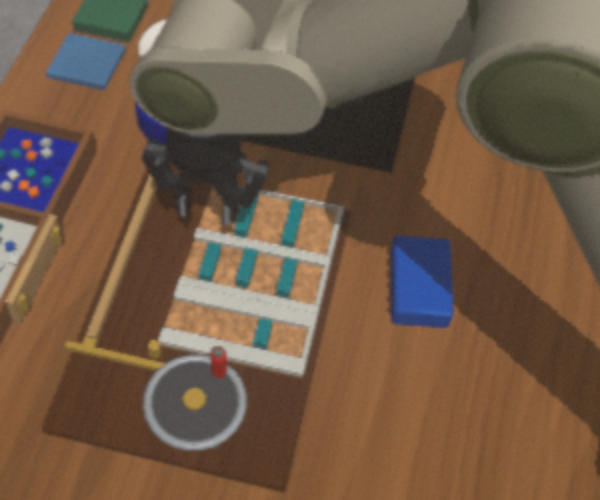

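All three medium strips are in. Last strip: short 2.

```bash
python3 -m creep '[{"linear":[5,0,0],"delta_rot":[0,-8,0],"grip":0},{"linear":[10,0,0],"delta_rot":[0,-16,0],"grip":0},{"linear":[15,0,0],"delta_rot":[0,-24,0],"grip":0},{"linear":[20,0,0],"delta_rot":[0,-32,0],"grip":0},{"linear":[25,0,0.3],"delta_rot":[0,-32,0],"grip":0},{"linear":[30,0.5,0.5],"delta_rot":[0,-32,0],"grip":0},{"linear":[35,1.5,0.7],"delta_rot":[0,-32,0],"grip":0},{"linear":[40.5,2.7,0.8],"delta_rot":[0,-32,0],"grip":0},{"linear":[40.5,2.7,0.8],"delta_rot":[0,-32,0],"grip":0},{"linear":[40.5,2.7,0.8],"delta_rot":[0,-32,0],"grip":0},{"linear":[40.5,2.7,0.8],"delta_rot":[0,-32,0],"grip":0},{"linear":[40.5,6,0.8],"delta_rot":[0,-32,0],"grip":0},{"linear":[40.5,9,0.8],"delta_rot":[0,-32,0],"grip":0},{"linear":[40.5,11,0.8],"delta_rot":[0,-32,0],"grip":0},{"linear":[40.5,11,0.8],"delta_rot":[0,-32,0],"grip":0},{"linear":[40.5,11,0.8],"delta_rot":[0,-32,0],"grip":-1},{"linear":[40.5,11,0.8],"delta_rot":[0,-32,0],"grip":-1},{"linear":[40.5,11,0.8],"delta_rot":[0,-32,0],"grip":-1},{"linear":[40.5,11,0.8],"delta_rot":[0,-32,0],"grip":-1},{"linear":[40.5,11,0.8],"delta_rot":[0,-32,0],"grip":-1}]'
python3 st.py .614 -.3163 .007 34.3 .5620 .1671 .09 2.25
```

```text
t: 31.85
eef_pos: [0.6149, -0.3161, 0.0089]
tcp_rot: [0.626, -0.625, 0.328, -0.332]
contact_force: [0.9, 3.7, 6.5]
gripper_width: 0.0148
t 31.85 tcp [ 0.6149 -0.3161  0.0089] jaw 34.3 down -1.0 w 0.0148 F [0.9 3.7 6.5] j [-0.65  0.82  1.13  0.    1.18 -1.25]
(array([-0.03,  0.19, -0.09]), array([-0.2,  0. ,  0.2]))
(array([-42.86,  -8.19,  22.9 ]), array([-0.3, 32.1,  0.2]))
```

```bash
python3 -m creep '[{"linear":[0,-4,0],"delta_rot":[0,0,0],"grip":-1},{"linear":[0,-8,0],"delta_rot":[0,0,0],"grip":-1},{"linear":[-4,-8.2,2.1],"delta_rot":[0,4,0],"grip":-1},{"linear":[-8,-8.2,4.2],"delta_rot":[0,8,0],"grip":-1},{"linear":[-12,-8.2,6.4],"delta_rot":[0,12,0],"grip":-1},{"linear":[-16,-8.2,8.5],"delta_rot":[0,16,0],"grip":-1},{"linear":[-20,-8.2,10.7],"delta_rot":[0,20,0],"grip":-1},{"linear":[-24,-8.2,12.8],"delta_rot":[0,24,0],"grip":-1},{"linear":[-28,-8.2,15],"delta_rot":[0,28,0],"grip":-1},{"linear":[-32,-8.2,17],"delta_rot":[0,32.1,0],"grip":-1},{"linear":[-36,-8.2,19.2],"delta_rot":[0,32.1,0],"grip":-1},{"linear":[-40,-8.2,21.4],"delta_rot":[0,32.1,0],"grip":-1},{"linear":[-42.9,-8.2,22.9],"delta_rot":[-0.3,32.1,0.2],"grip":-1},{"linear":[-42.9,-8.2,22.9],"delta_rot":[-0.3,32.1,0.2],"grip":-1},{"linear":[-42.9,-8.2,22.9],"delta_rot":[-0.3,32.1,0.2],"grip":-1},{"linear":[-42.9,-5,22.9],"delta_rot":[-0.3,32.1,0.2],"grip":-1},{"linear":[-42.9,-2.8,22.9],"delta_rot":[-0.3,32.1,0.2],"grip":-1},{"linear":[-42.9,-2.8,22.9],"delta_rot":[-0.3,32.1,0.2],"grip":-1},{"linear":[-42.9,-2.8,22.9],"delta_rot":[-0.3,32.1,0.2],"grip":-1}]'
python3 - <<'E'
from h import *
p,_=capture("side");cv2.imwrite("pics/b5.png",cv2.resize(p[150:400,200:500,::-1],None,fx=2,fy=2))
E
python3 st.py .5620 .1671 .021 2.25
```

```text
t: 33.75
eef_pos: [0.5626, 0.1664, 0.0367]
tcp_rot: [-0.509, 0.509, -0.491, 0.49]
contact_force: [0.6, 0.3, 0.3]
gripper_width: 0.0147
t 33.8 tcp [0.5629 0.1667 0.0373] jaw 2.2 down -1.0 w 0.0148 F [1.  0.2 0.3] j [0.09 0.64 1.45 0.   1.05 0.05]
(array([-0.05,  1.63, -0.09]), array([-0.1, -0.1, -0. ]))
```

View pics/b5.png

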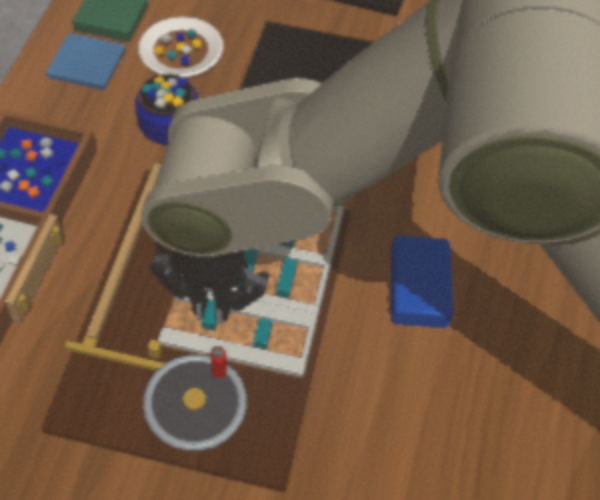

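```bash
python3 -m creep '[{"linear":[0,0.9,-0.1],"delta_rot":[0,0,0],"grip":-1},{"linear":[0,1.5,-0.1],"delta_rot":[0,0,0],"grip":-1},{"linear":[0,1.5,-0.1],"delta_rot":[0,0,0],"grip":-1},{"linear":[0,1.5,-0.1],"delta_rot":[0,0,0],"grip":-0.3},{"linear":[0,1.5,-0.1],"delta_rot":[0,0,0],"grip":-0.3},{"linear":[0,1.5,-0.1],"delta_rot":[0,0,0],"grip":-0.3},{"linear":[0,-2,-0.1],"delta_rot":[0,0,0],"grip":-0.3},{"linear":[0,-6,-0.1],"delta_rot":[0,0,0],"grip":0},{"linear":[0,-11,-0.1],"delta_rot":[0,0,0],"grip":0},{"linear":[4,-12,-1],"delta_rot":[0,0,0],"grip":0},{"linear":[9,-12,-3],"delta_rot":[0,0,0],"grip":0},{"linear":[14,-12,-5],"delta_rot":[0,0,0],"grip":0},{"linear":[19,-12,-7],"delta_rot":[0,0,0],"grip":0},{"linear":[24,-12,-9],"delta_rot":[0,0,0],"grip":0},{"linear":[29,-12,-11],"delta_rot":[0,0,0],"grip":0},{"linear":[34,-12,-12],"delta_rot":[0,0,0],"grip":0},{"linear":[34,-12,-12],"delta_rot":[0,0,0],"grip":0}]'
cat > chk.py <<'E'
from h import *
import sys
from slot import o,a
p,_=capture("top");ps,_=capture("side")
R=np.array([[np.cos(a),np.sin(a)],[-np.sin(a),np.cos(a)]])
for c,q in(("top",p),("side",ps)):
  for r in fits(c,.024,q,(.4,.68,-.05,.22)):
    print(c,*r[:4],"l",r[5],"tray",(R@(np.array(r[:2])-o)).round(4),"ang",round(r[2]-92.25,1))
cv2.imwrite(f"pics/{sys.argv[1]}t.png",cv2.resize(rectify(p,"top",.032,.4,.74,-.06,.36,2000)[:,:,::-1],(800,648))[:600])
cv2.imwrite(f"pics/{sys.argv[1]}s.png",cv2.resize(ps[150:400,200:500,::-1],None,fx=2,fy=2))
E
python3 chk.py c1
```

```text
t: 35.5
eef_pos: [0.4547, -0.1812, 0.1573]
tcp_rot: [0.509, -0.508, 0.491, -0.492]
contact_force: [0.2, 1.3, 0.2]
gripper_width: 0.0427
top 0.4959 0.0855 92.0 32 l 47 tray [-0.0393  0.001 ] ang -0.2
top 0.5026 0.1676 93.1 32 l 32 tray [-0.0294  0.0828] ang 0.8
top 0.5094 0.0074 92.5 48 l 62 tray [-0.0289 -0.0775] ang 0.2
top 0.5462 0.0852 92.9 32 l 47 tray [ 0.011  -0.0012] ang 0.7
top 0.5629 0.1679 92.0 32 l 32 tray [0.0309 0.0807] ang -0.2
top 0.5689 0.008 92.4 48 l 62 tray [ 0.0306 -0.0793] ang 0.2
top 0.5909 0.0901 92.6 32 l 47 tray [0.0558 0.0019] ang 0.3
side 0.4953 0.0834 91.8 32 l 51 tray [-0.04  -0.001] ang -0.5
side 0.5021 0.1646 92.0 32 l 35 tray [-0.03    0.0798] ang -0.2
side 0.5087 0.0047 92.1 48 l 67 tray [-0.0297 -0.0802] ang -0.2
side 0.5454 0.0838 91.2 32 l 52 tray [ 0.0101 -0.0026] ang -1.0
side 0.5622 0.1658 92.3 32 l 36 tray [0.0301 0.0787] ang 0.0
side 0.5682 0.0062 91.9 48 l 68 tray [ 0.0298 -0.081 ] ang -0.3
side 0.5902 0.0881 91.5 32 l 51 tray [ 0.055  -0.0001] ang -0.8
```

View pics/c1t.png

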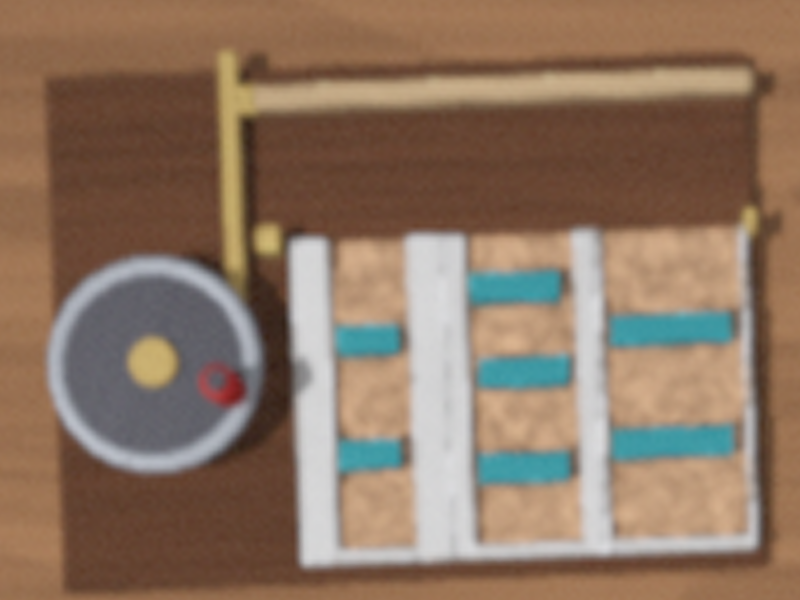

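View pics/c1s.png

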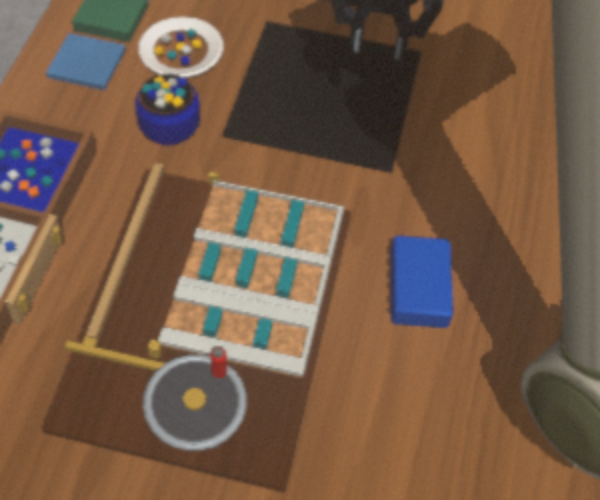

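```bash
python3 - <<'E'
from h import *
p,_=capture("top");ps,_=capture("side")
a=rectify(p,"top",.024,.43,.64,-.05,.22,3000);b=rectify(ps,"side",.024,.43,.64,-.05,.22,3000)
cv2.imwrite("pics/d1.png",cv2.resize(a[:,:,::-1],(780,600)))
cv2.imwrite("pics/d2.png",cv2.resize(b[:,:,::-1],(780,600)))
E
```

```text
(no output)
```

View pics/d1.png

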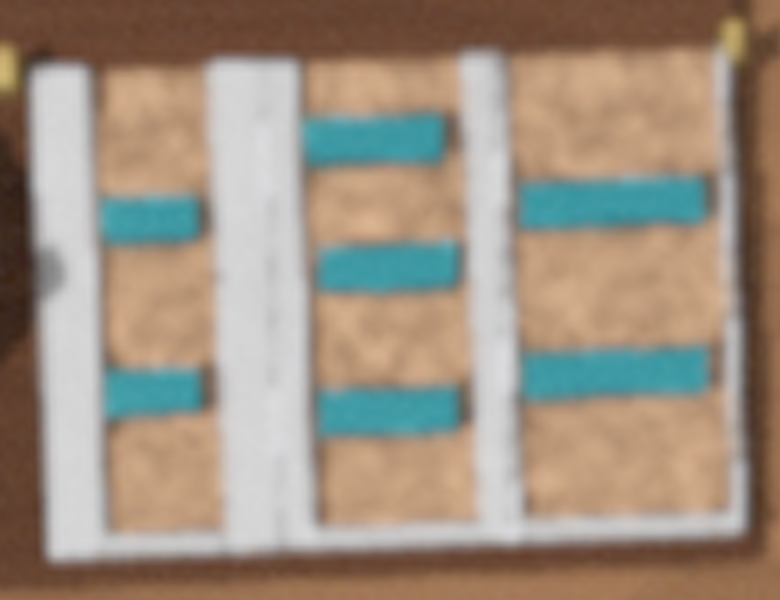

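View pics/d2.png

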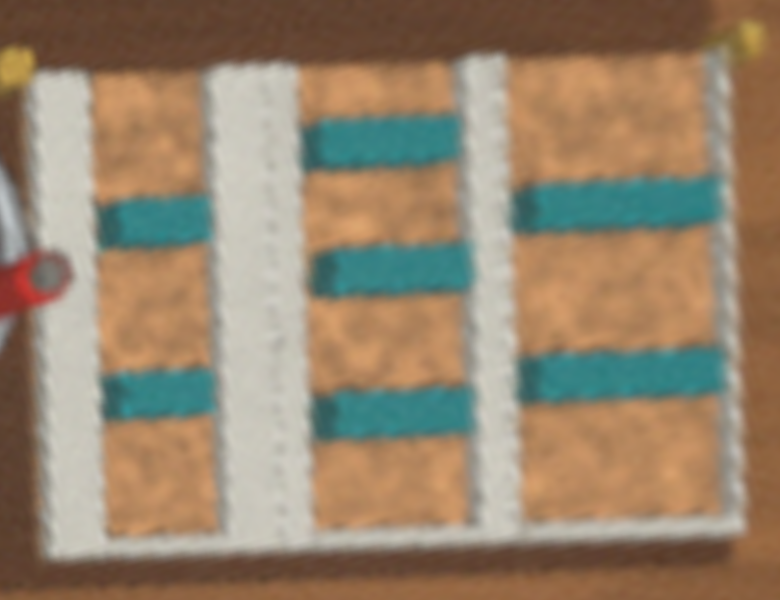

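Both views show all seven strips flat, square and between the cheeks, and the mat is empty. Medium 3 (left end about 2 mm from the cheek) has the tightest margin. Now the exact knob and axis positions.

```bash
cat > wh.py <<'E'
from h import *
def knob(cam,p):
    S=4;b=cv2.resize(p,None,fx=S,fy=S,interpolation=cv2.INTER_CUBIC)
    h=cv2.cvtColor(b,cv2.COLOR_RGB2HSV)
    m=cv2.inRange(h,(0,140,80),(7,255,255))|cv2.inRange(h,(170,140,80),(180,255,255))
    W=proj(cam,[[.547,.275,.06]])[0]*S+1.5
    k=np.zeros_like(m);cv2.circle(k,(int(W[0]),int(W[1])),int(170),255,-1);m&=k
    m=cv2.morphologyEx(m,cv2.MORPH_OPEN,np.ones((5,5)))
    pts=cv2.findNonZero(m)
    if pts is None or len(pts)<60: return None
    H=cv2.convexHull(pts);M=cv2.moments(H);c=np.array([M["m10"],M["m01"]])/M["m00"]
    t=np.linspace(0,2*np.pi,24)
    def f(q):
        P=np.concatenate([np.c_[q[0]+.009*np.cos(t),q[1]+.009*np.sin(t),np.full(24,z)] for z in(.047,.087)])
        N=cv2.moments(cv2.convexHull((proj(cam,P)*S+1.5).astype(np.float32)));return [N["m10"]/N["m00"]-c[0],N["m01"]/N["m00"]-c[1]]
    return least_squares(f,[.53,.235],diff_step=1e-4).x.round(4),len(pts)
def wheel(cam,p):
    s=2000;r=rectify(p,cam,.0475,.45,.65,.18,.38,s)
    g=cv2.medianBlur(cv2.cvtColor(r,cv2.COLOR_RGB2GRAY),5)
    c=cv2.HoughCircles(g,cv2.HOUGH_GRADIENT,1,400,param1=80,param2=15,minRadius=100,maxRadius=122)
    return None if c is None else [(round(.65-a[1]/s,4),round(.38-a[0]/s,4),round(a[2]/s,4)) for a in c[0][:1]]
E
python3 - <<'E'
from wh import *
for c in("top","side"):
    p,_=capture(c);print(c,knob(c,p),wheel(c,p))
E
```

```text
top (array([0.5307, 0.2326]), 347) [(np.float32(0.5462), np.float32(0.2757), np.float32(0.0558))]
side (array([0.5302, 0.2402]), 1022) [(np.float32(0.5457), np.float32(0.2777), np.float32(0.0551))]
```

```bash
python3 st.py .5304 .2356 .14 2.25
```

```text
t 35.8 tcp [ 0.4559 -0.1765  0.1571] jaw 2.2 down -1.0 w 0.0428 F [ 0.6  0.1 -0.3] j [-0.61  0.35  1.59  0.    1.21 -0.65]
(array([-40.88,   1.75,   9.06]), array([-0.1, -0. , -0. ]))
```

```bash
python3 -m creep '[{"linear":[-5,0,1],"delta_rot":[0,0,0],"grip":0},{"linear":[-10,0,2],"delta_rot":[0,0,0],"grip":0},{"linear":[-15,0,3],"delta_rot":[0,0,0],"grip":0},{"linear":[-20,0,4],"delta_rot":[0,0,0],"grip":0},{"linear":[-25,0,5],"delta_rot":[0,0,0],"grip":0},{"linear":[-30,0,6.5],"delta_rot":[0,0,0],"grip":0},{"linear":[-35,0.5,8],"delta_rot":[0,0,0],"grip":0},{"linear":[-40.9,1,9.1],"delta_rot":[0,0,0],"grip":0},{"linear":[-40.9,1.7,9.1],"delta_rot":[0,0,0],"grip":0},{"linear":[-40.9,1.7,9.1],"delta_rot":[0,0,0],"grip":0},{"linear":[-40.9,1.7,9.1],"delta_rot":[0,0,0],"grip":0}]'
python3 - <<'E'
from h import *
p,_=capture("side");cv2.imwrite("pics/e1.png",cv2.resize(p[150:400,200:500,::-1],None,fx=2,fy=2))
E
python3 st.py .5304 .2356 .052 2.25
```

```text
t: 36.9
eef_pos: [0.53, 0.2366, 0.1403]
tcp_rot: [0.51, -0.51, 0.49, -0.489]
contact_force: [-0.9, -0.1, 0.3]
gripper_width: 0.0425
t 36.95 tcp [0.5303 0.2358 0.1407] jaw 2.3 down -1.0 w 0.0429 F [1.4 0.1 0.6] j [0.21 0.51 1.36 0.   1.27 0.17]
(array([ 0.03,  8.87, -0.  ]), array([-0.,  0., -0.]))
```

View pics/e1.png

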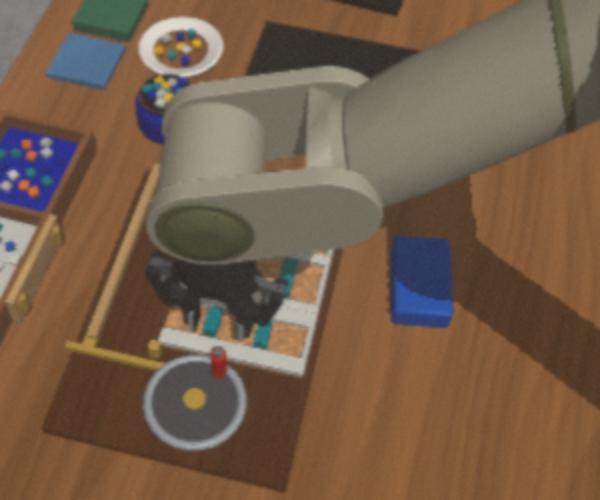

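```bash
python3 -m creep '[{"linear":[0,3,0],"delta_rot":[0,0,0],"grip":0},{"linear":[0,5,0],"delta_rot":[0,0,0],"grip":0},{"linear":[0,7,0],"delta_rot":[0,0,0],"grip":0},{"linear":[0,8.8,0],"delta_rot":[0,0,0],"grip":0},{"linear":[0,8.8,0],"delta_rot":[0,0,0],"grip":0},{"linear":[0,8.8,0],"delta_rot":[0,0,0],"grip":-1},{"linear":[0,8.8,0],"delta_rot":[0,0,0],"grip":-1},{"linear":[0,8.8,0],"delta_rot":[0,0,0],"grip":-1},{"linear":[0,8.8,0],"delta_rot":[0,0,0],"grip":-1},{"linear":[0,8.8,0],"delta_rot":[0,0,0],"grip":-1}]' 25
python3 - <<'E'
from h import *
p,_=capture("side");cv2.imwrite("pics/e2.png",cv2.resize(p[150:400,200:500,::-1],None,fx=2,fy=2))
E
python3 st.py .5304 .2356 .052 2.25
```

```text
t: 37.95
eef_pos: [0.5311, 0.2356, 0.054]
tcp_rot: [0.511, -0.509, 0.489, -0.491]
contact_force: [-1.3, -3.0, 7.0]
gripper_width: 0.017
t 38.0 tcp [0.5311 0.2356 0.0541] jaw 2.3 down -1.0 w 0.0174 F [-0.4 -3.   6.3] j [ 0.21  0.61  1.45 -0.    1.07  0.17]
(array([-0.  ,  0.21, -0.07]), array([-0.2,  0. , -0. ]))
```

View pics/e2.png

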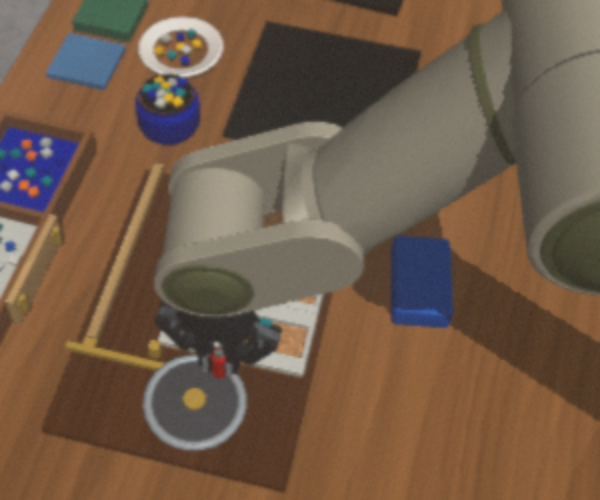

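```bash
cat > circ.py <<'E'
from h import *
import sys
ax=np.array([float(sys.argv[1]),float(sys.argv[2])]);step=float(sys.argv[3]);n=int(sys.argv[4]);lag=float(sys.argv[5]) if len(sys.argv)>5 else 0
s=sense();R=Ro.from_quat(np.r_[s["tcp_rot"][1:],s["tcp_rot"][0]])
p=s["eef_pos"];v=p[:2]-ax;f0=np.arctan2(v[1],v[0]);print("phi0",np.degrees(f0).round(1),"r",np.linalg.norm(v).round(4),p.round(4),s["contact_force"].round(1),round(s["gripper_width"],4),"t",s["t"])
for k in range(1,n+1):
    f=f0-np.radians(step*k);q=ax+.043*np.array([np.cos(f),np.sin(f)])
    l=R.inv().apply(np.r_[q,.0535]-p)*100;print(step*k,l.round(2))
E
python3 circ.py .5465 .2755 10 9
```

```text
phi0 -111.1 r 0.0428 [0.5311 0.2356 0.0541] [-0.4 -3.   6.3] 0.0174 t 38.0
10.0 [-0.33  0.05 -0.67]
20.0 [-0.8   0.05 -1.26]
30.0 [-1.36  0.05 -1.76]
40.0 [-2.    0.05 -2.15]
50.0 [-2.69  0.05 -2.42]
60.0 [-3.43  0.05 -2.58]
70.0 [-4.18  0.05 -2.6 ]
80.0 [-4.92  0.05 -2.49]
90.0 [-5.63  0.05 -2.25]
```

```bash
python3 -m creep '[{"linear":[-0.33,0,-0.67],"delta_rot":[0,0,0],"grip":-1},{"linear":[-0.8,0,-1.26],"delta_rot":[0,0,0],"grip":-1},{"linear":[-1.36,0,-1.76],"delta_rot":[0,0,0],"grip":-1},{"linear":[-2,0,-2.15],"delta_rot":[0,0,0],"grip":-1},{"linear":[-2.7,0,-2.4],"delta_rot":[0,0,0],"grip":-1},{"linear":[-3.4,0,-2.6],"delta_rot":[0,0,0],"grip":-1},{"linear":[-3.4,0,-2.6],"delta_rot":[0,0,0],"grip":-1}]'
python3 - <<'E'
from h import *
p,_=capture("side");cv2.imwrite("pics/e3.png",cv2.resize(p[150:400,200:500,::-1],None,fx=2,fy=2))
E
python3 circ.py .5465 .2755 15 19
```

```text
t: 38.7
eef_pos: [0.5044, 0.2697, 0.0542]
tcp_rot: [0.512, -0.508, 0.488, -0.491]
contact_force: [6.4, 2.2, -3.5]
gripper_width: 0.0173
phi0 -171.8 r 0.0425 [0.5045 0.2695 0.0542] [ 6.6  1.  -2.8] 0.0172 t 38.75
15.0 [-1.12  0.07 -0.02]
30.0 [-2.19  0.07  0.3 ]
45.0 [-3.15  0.08  0.89]
60.0 [-3.92  0.08  1.71]
75.0 [-4.45  0.09  2.69]
90.0 [-4.71  0.09  3.79]
105.0 [-4.68  0.1   4.91]
120.0 [-4.36  0.11  5.98]
135.0 [-3.77  0.11  6.94]
150.0 [-2.95  0.12  7.71]
165.0 [-1.96  0.12  8.24]
180.0 [-0.87  0.12  8.5 ]
195.0 [0.25 0.12 8.47]
210.0 [1.33 0.12 8.15]
225.0 [2.28 0.11 7.56]
240.0 [3.05 0.11 6.74]
255.0 [3.59 0.1  5.75]
270.0 [3.85 0.09 4.66]
285.0 [3.81 0.09 3.54]
```

View pics/e3.png

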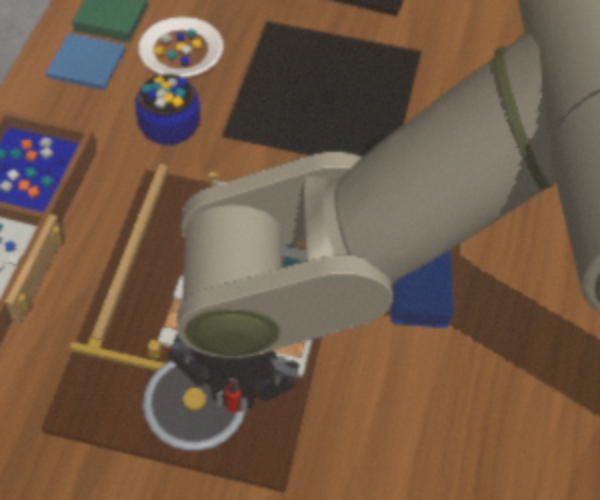

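```bash
python3 -m creep '[{"linear":[-1.1,0,0],"delta_rot":[0,0,0],"grip":-1},{"linear":[-2.2,0,0.3],"delta_rot":[0,0,0],"grip":-1},{"linear":[-3.15,0,0.9],"delta_rot":[0,0,0],"grip":-1},{"linear":[-3.9,0,1.7],"delta_rot":[0,0,0],"grip":-1},{"linear":[-4.45,0,2.7],"delta_rot":[0,0,0],"grip":-1},{"linear":[-4.7,0,3.8],"delta_rot":[0,0,0],"grip":-1},{"linear":[-4.7,0,4.9],"delta_rot":[0,0,0],"grip":-1},{"linear":[-4.35,0,6],"delta_rot":[0,0,0],"grip":-1},{"linear":[-3.8,0,6.95],"delta_rot":[0,0,0],"grip":-1},{"linear":[-2.95,0,7.7],"delta_rot":[0,0,0],"grip":-1},{"linear":[-1.95,0,8.25],"delta_rot":[0,0,0],"grip":-1},{"linear":[-0.9,0,8.5],"delta_rot":[0,0,0],"grip":-1},{"linear":[-0.9,0,8.5],"delta_rot":[0,0,0],"grip":-1}]'
python3 - <<'E'
from h import *
p,_=capture("side");cv2.imwrite("pics/e4.png",cv2.resize(p[150:400,200:500,::-1],None,fx=2,fy=2))
E
python3 circ.py .5465 .2755 15 19
```

```text
t: 40.05
eef_pos: [0.5898, 0.28, 0.0544]
tcp_rot: [0.511, -0.508, 0.489, -0.492]
contact_force: [6.4, 0.2, -9.1]
gripper_width: 0.0171
phi0 6.7 r 0.0435 [0.5897 0.2806 0.0544] [ 7.   0.1 -9.3] 0.0166 t 40.1
15.0 [ 1.12  0.09 -0.11]
30.0 [ 2.19  0.08 -0.46]
45.0 [ 3.13  0.08 -1.07]
60.0 [ 3.89  0.07 -1.9 ]
75.0 [ 4.39  0.07 -2.9 ]
90.0 [ 4.63  0.06 -4.  ]
105.0 [ 4.57  0.05 -5.12]
120.0 [ 4.22  0.05 -6.19]
135.0 [ 3.61  0.04 -7.13]
150.0 [ 2.78  0.03 -7.88]
165.0 [ 1.78  0.03 -8.39]
180.0 [ 0.68  0.03 -8.62]
195.0 [-0.44  0.03 -8.57]
210.0 [-1.51  0.03 -8.22]
225.0 [-2.45  0.04 -7.61]
240.0 [-3.2   0.04 -6.77]
255.0 [-3.71  0.05 -5.77]
270.0 [-3.95  0.06 -4.68]
285.0 [-3.89  0.06 -3.55]
```

View pics/e4.png

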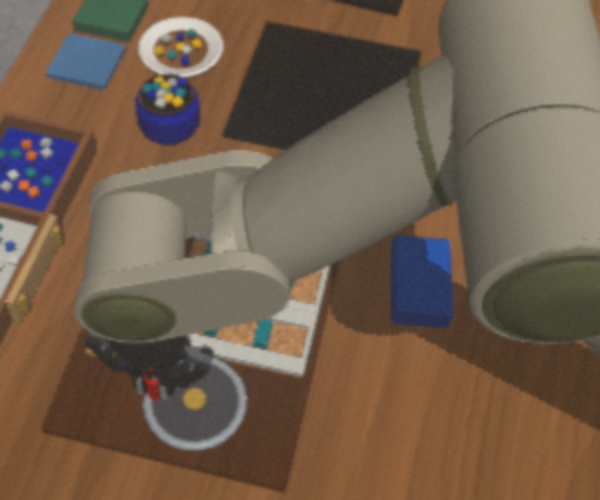

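```bash
python3 -m creep '[{"linear":[1.1,0.05,-0.1],"delta_rot":[0,0,0],"grip":-1},{"linear":[2.2,0.05,-0.45],"delta_rot":[0,0,0],"grip":-1},{"linear":[3.15,0.05,-1.05],"delta_rot":[0,0,0],"grip":-1},{"linear":[3.9,0.05,-1.9],"delta_rot":[0,0,0],"grip":-1},{"linear":[4.4,0.05,-2.9],"delta_rot":[0,0,0],"grip":-1},{"linear":[4.6,0.05,-4],"delta_rot":[0,0,0],"grip":-1},{"linear":[4.55,0.05,-5.1],"delta_rot":[0,0,0],"grip":-1},{"linear":[4.2,0.05,-6.2],"delta_rot":[0,0,0],"grip":-1},{"linear":[3.6,0.05,-7.1],"delta_rot":[0,0,0],"grip":-1},{"linear":[2.8,0.05,-7.9],"delta_rot":[0,0,0],"grip":-1},{"linear":[1.8,0.05,-8.4],"delta_rot":[0,0,0],"grip":-1},{"linear":[0.7,0.05,-8.6],"delta_rot":[0,0,0],"grip":-1},{"linear":[0.7,0.05,-8.6],"delta_rot":[0,0,0],"grip":-1}]'
python3 - <<'E'
from h import *
for c in("side","top"):
    p,_=capture(c);cv2.imwrite(f"pics/e5{c}.png",cv2.resize(p[150:400,100:400,::-1],None,fx=2,fy=2))
E
python3 circ.py .5465 .2755 15 19
```

```text
t: 41.4
eef_pos: [0.5043, 0.2715, 0.0541]
tcp_rot: [0.513, -0.508, 0.488, -0.492]
contact_force: [3.9, 0.7, 3.8]
gripper_width: 0.017
phi0 -173.6 r 0.0424 [0.5044 0.2707 0.0541] [3.7 0.9 5.1] 0.0172 t 41.5
15.0 [-1.12  0.06  0.  ]
30.0 [-2.18  0.06  0.36]
45.0 [-3.12  0.07  0.97]
60.0 [-3.87  0.07  1.81]
75.0 [-4.37  0.08  2.82]
90.0 [-4.6   0.09  3.92]
105.0 [-4.53  0.1   5.04]
120.0 [-4.18  0.11  6.1 ]
135.0 [-3.56  0.12  7.04]
150.0 [-2.72  0.12  7.79]
165.0 [-1.72  0.13  8.29]
180.0 [-0.62  0.13  8.52]
195.0 [0.5  0.13 8.45]
210.0 [1.57 0.13 8.1 ]
225.0 [2.51 0.12 7.48]
240.0 [3.25 0.11 6.64]
255.0 [3.75 0.1  5.64]
270.0 [3.98 0.09 4.54]
285.0 [3.92 0.09 3.42]
```

View pics/e5side.png

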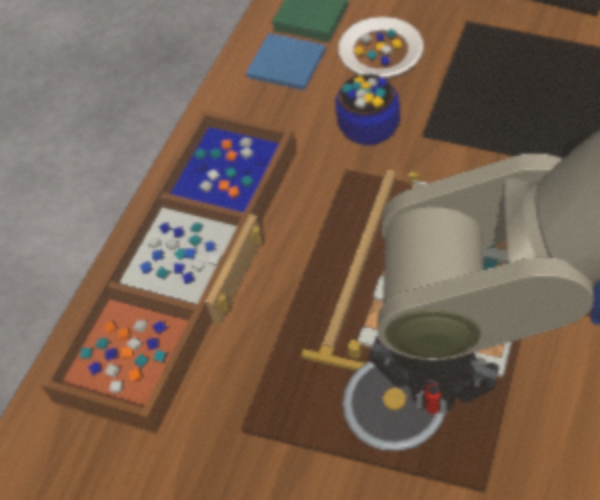

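View pics/e5top.png

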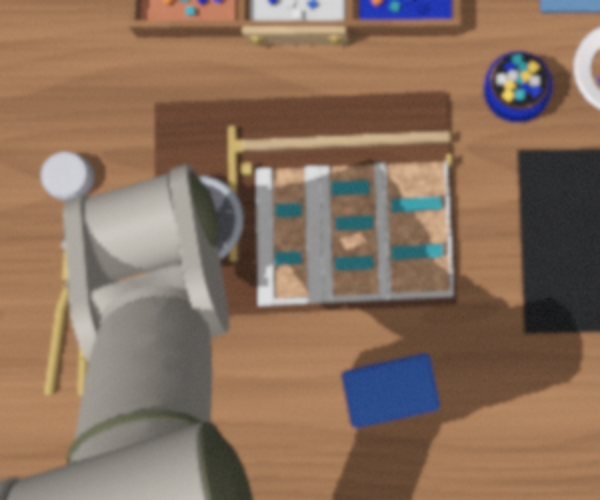

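```bash
python3 -m creep '[{"linear":[-1.1,0.05,0],"delta_rot":[0,0,0],"grip":-1},{"linear":[-2.2,0.05,0.35],"delta_rot":[0,0,0],"grip":-1},{"linear":[-3.1,0.05,0.95],"delta_rot":[0,0,0],"grip":-1},{"linear":[-3.9,0.05,1.8],"delta_rot":[0,0,0],"grip":-1},{"linear":[-4.4,0.05,2.8],"delta_rot":[0,0,0],"grip":-1},{"linear":[-4.6,0.05,3.9],"delta_rot":[0,0,0],"grip":-1},{"linear":[-4.55,0.05,5],"delta_rot":[0,0,0],"grip":-1},{"linear":[-4.2,0.05,6.1],"delta_rot":[0,0,0],"grip":-1},{"linear":[-3.55,0.05,7],"delta_rot":[0,0,0],"grip":-1},{"linear":[-2.7,0.05,7.8],"delta_rot":[0,0,0],"grip":-1},{"linear":[-1.7,0.05,8.3],"delta_rot":[0,0,0],"grip":-1},{"linear":[-1.7,0.05,8.3],"delta_rot":[0,0,0],"grip":-1}]'
python3 - <<'E'
from h import *
for c in("top",):
    p,_=capture(c);cv2.imwrite(f"pics/e6{c}.png",cv2.resize(p[150:400,100:400,::-1],None,fx=2,fy=2))
    t=rectify(p,"top",.032,.5,.74,-.08,.25,2000);cv2.imwrite("pics/e6r.png",t[:,:,::-1])
E
python3 circ.py .5465 .2755 8 19
```

```text
t: 42.7
eef_pos: [0.5878, 0.2894, 0.0542]
tcp_rot: [0.512, -0.507, 0.488, -0.493]
contact_force: [6.2, 1.5, -0.2]
gripper_width: 0.0175
phi0 19.5 r 0.0435 [0.5875 0.29   0.0542] [ 5.6  1.9 -0.5] 0.017 t 42.75
8.0 [0.6  0.07 0.09]
16.0 [1.2  0.07 0.15]
24.0 [1.8  0.07 0.12]
32.0 [2.38 0.07 0.01]
40.0 [ 2.95  0.07 -0.19]
48.0 [ 3.49  0.07 -0.45]
56.0 [ 3.98  0.06 -0.8 ]
64.0 [ 4.42  0.06 -1.2 ]
72.0 [ 4.8   0.05 -1.67]
80.0 [ 5.12  0.05 -2.18]
88.0 [ 5.35  0.04 -2.73]
96.0 [ 5.51  0.04 -3.31]
104.0 [ 5.59  0.03 -3.9 ]
112.0 [ 5.58  0.03 -4.5 ]
120.0 [ 5.49  0.02 -5.1 ]
128.0 [ 5.32  0.01 -5.67]
136.0 [ 5.07  0.01 -6.22]
144.0 [ 4.74  0.   -6.72]
152.0 [ 4.35  0.   -7.18]
```

View pics/e6r.png

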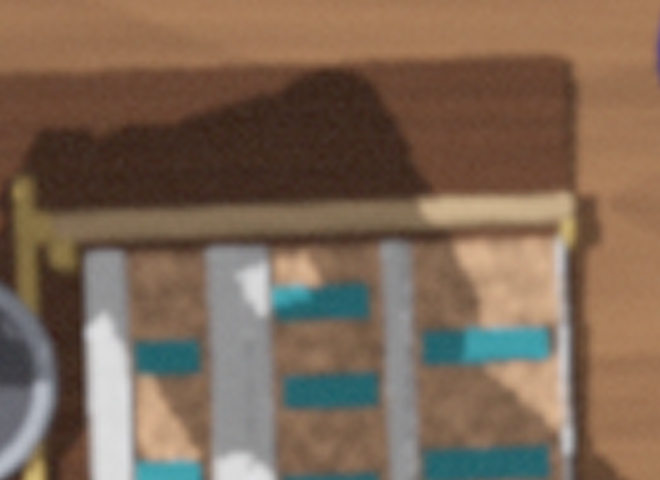

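```bash
python3 -m creep '[{"linear":[0.6,0.05,0.1],"delta_rot":[0,0,0],"grip":-1},{"linear":[1.2,0.05,0.15],"delta_rot":[0,0,0],"grip":-1},{"linear":[1.8,0.05,0.1],"delta_rot":[0,0,0],"grip":-1},{"linear":[2.4,0.05,0],"delta_rot":[0,0,0],"grip":-1},{"linear":[2.4,0.05,0],"delta_rot":[0,0,0],"grip":-1}]'
python3 - <<'E'
from h import *
p,_=capture("top")
t=rectify(p,"top",.032,.5,.74,-.08,.25,2000);cv2.imwrite("pics/e7r.png",t[:,:,::-1])
E
python3 circ.py .5465 .2755 6 14
```

```text
t: 43.25
eef_pos: [0.5901, 0.2705, 0.0543]
tcp_rot: [0.516, -0.503, 0.488, -0.492]
contact_force: [13.1, 25.3, -4.6]
gripper_width: 0.0175
phi0 -6.5 r 0.0439 [0.5901 0.2705 0.0543] [12.6 24.2 -3.8] 0.0166 t 43.3
6.0 [ 0.43  0.07 -0.18]
12.0 [ 0.86  0.06 -0.32]
18.0 [ 1.27  0.06 -0.5 ]
24.0 [ 1.66  0.05 -0.72]
30.0 [ 2.02  0.04 -0.99]
36.0 [ 2.36  0.03 -1.29]
42.0 [ 2.66  0.03 -1.62]
48.0 [ 2.93  0.02 -1.98]
54.0 [ 3.16  0.01 -2.37]
60.0 [ 3.34  0.   -2.78]
66.0 [ 3.48 -0.01 -3.21]
72.0 [ 3.58 -0.02 -3.65]
78.0 [ 3.63 -0.02 -4.1 ]
84.0 [ 3.63 -0.03 -4.55]
```

View pics/e7r.png

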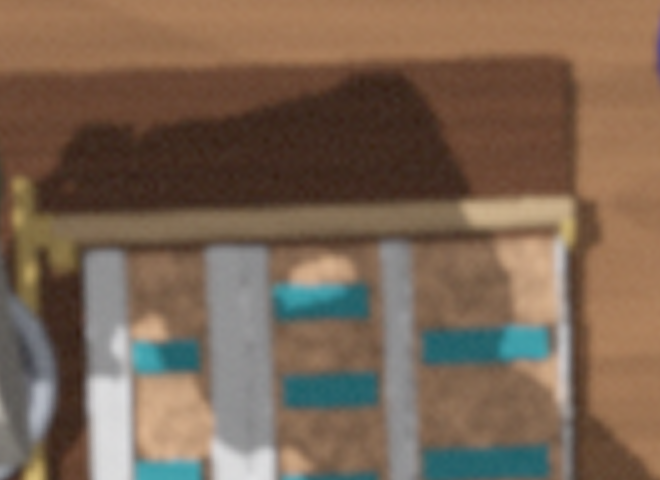

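```bash
python3 -m creep '[{"linear":[0.3,0.05,-0.1],"delta_rot":[0,0,0],"grip":-1},{"linear":[0.5,0.05,-0.15],"delta_rot":[0,0,0],"grip":-1},{"linear":[0.5,0.05,-0.15],"delta_rot":[0,0,0],"grip":-1}]' 40
python3 - <<'E'
from h import *
p,_=capture("top");q,_=capture("side")
t=rectify(p,"top",.032,.5,.74,-.08,.25,2000);cv2.imwrite("pics/e8r.png",t[:,:,::-1])
cv2.imwrite("pics/e8s.png",cv2.resize(q[150:400,200:500,::-1],None,fx=2,fy=2))
E
python3 circ.py .5465 .2755 6 2
```

```text
t: 43.6
eef_pos: [0.5902, 0.2705, 0.0543]
tcp_rot: [0.52, -0.499, 0.489, -0.491]
contact_force: [13.0, 27.2, -4.2]
gripper_width: 0.0166
phi0 -6.5 r 0.044 [0.5902 0.2705 0.0543] [11.7 27.2 -4.4] 0.0166 t 43.7
6.0 [ 0.43  0.07 -0.19]
12.0 [ 0.86  0.06 -0.33]
```

View pics/e8r.png

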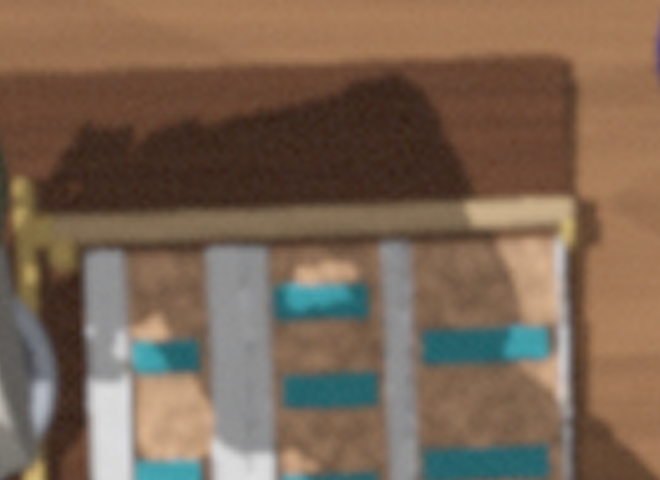

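View pics/e8s.png

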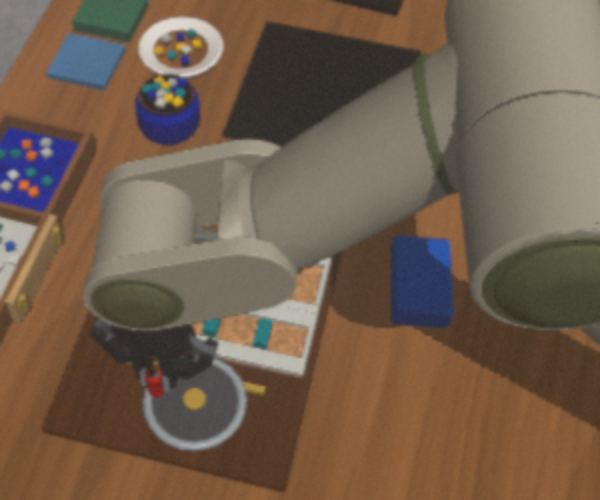

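TCP is stalled with about 27 N of tangential resistance and the bar is against the brass pegs (rows 200–232), so it is on the stops. Releasing and inspecting.

```bash
python3 -m creep '[{"linear":[0,0,0],"delta_rot":[0,0,0],"grip":-1},{"linear":[0,0,0],"delta_rot":[0,0,0],"grip":0},{"linear":[0,0,0],"delta_rot":[0,0,0],"grip":0},{"linear":[0,0,0],"delta_rot":[0,0,0],"grip":0},{"linear":[0,-3,0],"delta_rot":[0,0,0],"grip":0},{"linear":[0,-7,0],"delta_rot":[0,0,0],"grip":0},{"linear":[0,-11,0],"delta_rot":[0,0,0],"grip":0},{"linear":[0,-11,0],"delta_rot":[0,0,0],"grip":0}]'
python3 st.py .45 -.18 .2 2.25
```

```text
t: 44.5
eef_pos: [0.5894, 0.2686, 0.1702]
tcp_rot: [0.523, -0.496, 0.487, -0.493]
contact_force: [1.1, 0.2, -0.1]
gripper_width: 0.0427
t 44.5 tcp [0.5894 0.2686 0.1702] jaw 2.2 down -0.9993 w 0.0427 F [ 1.1  0.2 -0.1] j [0.24 0.58 1.13 0.01 1.39 0.2 ]
(array([ 44.21,  -4.35, -15.56]), array([-1.9, -0. , -1.1]))
```

```bash
python3 -m creep '[{"linear":[4,-1,-2],"delta_rot":[-1.9,0,-1.1],"grip":0},{"linear":[9,-2,-3.5],"delta_rot":[-1.9,0,-1.1],"grip":0},{"linear":[14,-3,-5],"delta_rot":[-1.9,0,-1.1],"grip":0},{"linear":[19,-4.3,-7],"delta_rot":[-1.9,0,-1.1],"grip":0},{"linear":[24,-4.3,-9],"delta_rot":[-1.9,0,-1.1],"grip":0},{"linear":[29,-4.3,-11],"delta_rot":[-1.9,0,-1.1],"grip":0},{"linear":[34,-4.3,-13],"delta_rot":[-1.9,0,-1.1],"grip":0},{"linear":[39,-4.3,-15],"delta_rot":[-1.9,0,-1.1],"grip":0},{"linear":[44,-4.3,-15.5],"delta_rot":[-1.9,0,-1.1],"grip":0},{"linear":[44,-4.3,-15.5],"delta_rot":[-1.9,0,-1.1],"grip":0},{"linear":[44,-4.3,-15.5],"delta_rot":[-1.9,0,-1.1],"grip":0}]'
python3 chk.py f1
python3 - <<'E'
from wh import *
for c in("top","side"):
    p,_=capture(c);print(c,knob(c,p))
    cv2.imwrite(f"pics/f2{c}.png",cv2.resize(rectify(p,c,.028,.56,.70,-.06,.23,2700)[:,:,::-1],(780,378)))
E
```

```text
t: 45.6
eef_pos: [0.4495, -0.1807, 0.1987]
tcp_rot: [-0.508, 0.509, -0.492, 0.491]
contact_force: [0.3, 1.2, -0.2]
gripper_width: 0.0424
top 0.4959 0.0856 92.0 32 l 47 tray [-0.0393  0.0011] ang -0.2
top 0.5026 0.1676 93.2 32 l 32 tray [-0.0294  0.0828] ang 1.0
top 0.5094 0.0073 92.6 48 l 62 tray [-0.0289 -0.0776] ang 0.3
top 0.5462 0.0852 92.9 32 l 47 tray [ 0.011  -0.0012] ang 0.7
top 0.5628 0.1679 92.1 32 l 32 tray [0.0308 0.0808] ang -0.2
top 0.5688 0.008 92.5 48 l 62 tray [ 0.0305 -0.0793] ang 0.2
top 0.5909 0.09 92.6 32 l 47 tray [0.0558 0.0018] ang 0.3
side 0.4953 0.0835 91.9 32 l 51 tray [-0.04   -0.0009] ang -0.3
side 0.502 0.1647 92.1 32 l 36 tray [-0.0301  0.0799] ang -0.2
side 0.5088 0.0048 92.0 48 l 67 tray [-0.0296 -0.0801] ang -0.2
side 0.5454 0.0837 91.0 32 l 52 tray [ 0.0101 -0.0027] ang -1.2
side 0.5622 0.1658 92.2 32 l 36 tray [0.0301 0.0787] ang -0.0
side 0.5682 0.0063 91.9 48 l 69 tray [ 0.0298 -0.0809] ang -0.3
side 0.5902 0.088 91.3 32 l 51 tray [ 0.055  -0.0002] ang -1.0
top (array([0.5913, 0.2781]), 392)
side (array([0.5897, 0.2797]), 1302)
```

View pics/f1t.png

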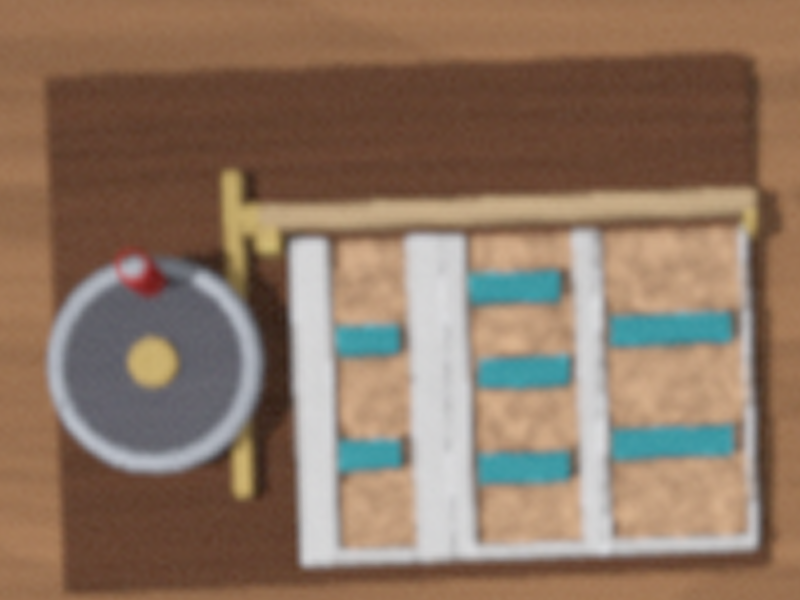

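View pics/f1s.png

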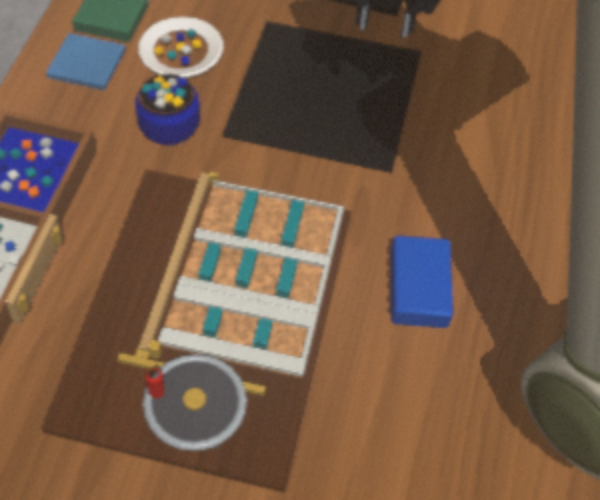

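View pics/f2side.png

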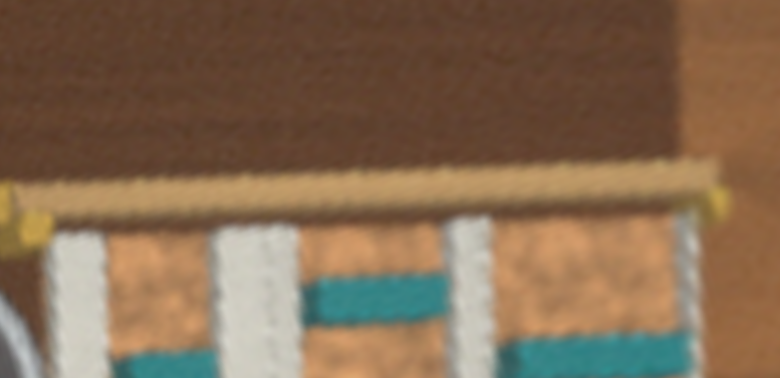

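View pics/f2top.png

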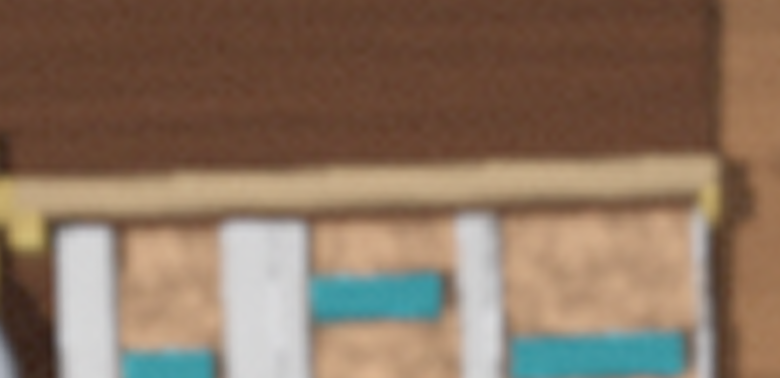

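The gate bar is at the brass pegs, and all seven strips read in place and unchanged. But the pads slipped about 8 mm along the knob at the end. To confirm it bears on the stops, I'll re-grip with the jaws along the tangent and push positively.

```bash
python3 st.py .5905 .2790 .14 92.25
```

```text
t 45.8 tcp [ 0.4505 -0.1768  0.1993] jaw 2.3 down -1.0 w 0.0428 F [-0.3 -0.4  0.7] j [-0.62  0.29  1.53  0.    1.32 -0.66]
(array([-44.98,   5.95,  15.83]), array([ -0. , -90. ,  -0.1]))
```

```bash
python3 -m creep '[{"linear":[-4,0,1.5],"delta_rot":[0,-8,0],"grip":0},{"linear":[-8,0,3],"delta_rot":[0,-16,0],"grip":0},{"linear":[-13,0,5],"delta_rot":[0,-24,0],"grip":0},{"linear":[-18,0,6.5],"delta_rot":[0,-32,0],"grip":0},{"linear":[-23,0,8],"delta_rot":[0,-40,0],"grip":0},{"linear":[-28,0,10],"delta_rot":[0,-48,0],"grip":0},{"linear":[-33,0,12],"delta_rot":[0,-56,0],"grip":0},{"linear":[-38,1,14],"delta_rot":[0,-64,0],"grip":0},{"linear":[-42,3,15],"delta_rot":[0,-72,0],"grip":0},{"linear":[-45,5,15.8],"delta_rot":[0,-80,0],"grip":0},{"linear":[-45,6,15.8],"delta_rot":[0,-88,0],"grip":0},{"linear":[-45,6,15.8],"delta_rot":[0,-90,0],"grip":0},{"linear":[-45,6,15.8],"delta_rot":[0,-90,0],"grip":0},{"linear":[-45,6,15.8],"delta_rot":[0,-90,0],"grip":0}]'
python3 - <<'E'
from h import *
p,_=capture("side");cv2.imwrite("pics/g1.png",cv2.resize(p[150:400,200:500,::-1],None,fx=2,fy=2))
E
python3 st.py .5905 .2790 .054 92.25
```

```text
t: 47.2
eef_pos: [0.5897, 0.28, 0.1398]
tcp_rot: [0.707, -0.707, -0.014, 0.014]
contact_force: [0.8, -0.4, -0.0]
gripper_width: 0.0428
t 47.25 tcp [0.5899 0.2797 0.14  ] jaw 92.3 down -1.0 w 0.0426 F [-0.  -0.7  0. ] j [ 0.26  0.63  1.13  0.    1.38 -1.35]
(array([ 0.05,  8.6 , -0.08]), array([-0.1,  0. , -0. ]))
```

View pics/g1.png

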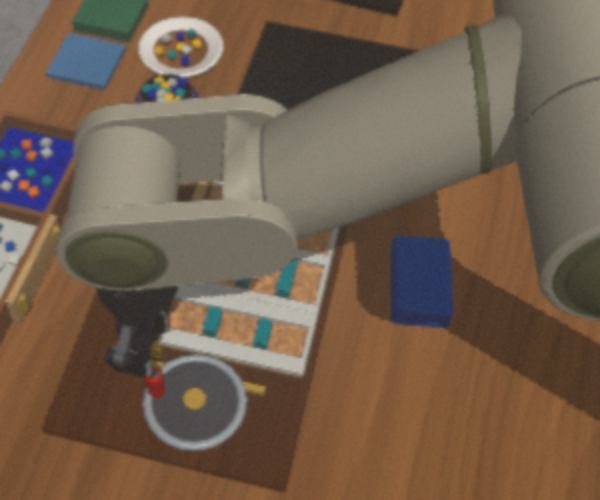

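```bash
python3 -m creep '[{"linear":[0,3,-0.1],"delta_rot":[0,0,0],"grip":0},{"linear":[0,5,-0.1],"delta_rot":[0,0,0],"grip":0},{"linear":[0,7,-0.1],"delta_rot":[0,0,0],"grip":0},{"linear":[0,8.6,-0.1],"delta_rot":[0,0,0],"grip":0},{"linear":[0,8.6,-0.1],"delta_rot":[0,0,0],"grip":0},{"linear":[0,8.6,-0.1],"delta_rot":[0,0,0],"grip":-1},{"linear":[0,8.6,-0.1],"delta_rot":[0,0,0],"grip":-1},{"linear":[0,8.6,-0.1],"delta_rot":[0,0,0],"grip":-1},{"linear":[0,8.6,-0.1],"delta_rot":[0,0,0],"grip":-1},{"linear":[0,8.6,-0.1],"delta_rot":[0,0,0],"grip":-1}]' 40
python3 circ.py .5465 .2755 4 3
```

```text
t: 48.25
eef_pos: [0.5906, 0.2789, 0.0554]
tcp_rot: [0.707, -0.706, -0.015, 0.013]
contact_force: [-0.8, -0.7, 6.3]
gripper_width: 0.0169
phi0 4.4 r 0.0442 [0.5906 0.2789 0.0554] [-0.8 -0.7  6.3] 0.0169 t 48.25
4.0 [-0.12  0.19 -0.3 ]
8.0 [-0.14  0.19 -0.6 ]
12.0 [-0.18  0.19 -0.9 ]
```

```bash
python3 -m creep '[{"linear":[0,0,-0.2],"delta_rot":[0,0,0],"grip":-1},{"linear":[0,0,-0.4],"delta_rot":[0,0,0],"grip":-1},{"linear":[0,0,-0.4],"delta_rot":[0,0,0],"grip":-1}]'
python3 circ.py .5465 .2755 4 3
```

```text
t: 48.55
eef_pos: [0.5906, 0.2774, 0.0555]
tcp_rot: [0.709, -0.705, -0.015, 0.013]
contact_force: [0.9, 12.7, -1.7]
gripper_width: 0.017
phi0 2.5 r 0.0442 [0.5906 0.2774 0.0555] [ 0.9 12.7 -1.7] 0.017 t 48.55
4.0 [-0.13  0.2  -0.3 ]
8.0 [-0.16  0.2  -0.6 ]
12.0 [-0.21  0.2  -0.9 ]
```

```bash
python3 -m creep '[{"linear":[0,0,-0.4],"delta_rot":[0,0,0],"grip":-1},{"linear":[0,0,-0.6],"delta_rot":[0,0,0],"grip":-1},{"linear":[0,0,-0.6],"delta_rot":[0,0,0],"grip":-1}]'
python3 circ.py .5465 .2755 4 1
python3 -m creep '[{"linear":[0,0,-0.8],"delta_rot":[0,0,0],"grip":-1},{"linear":[0,0,-0.8],"delta_rot":[0,0,0],"grip":-1},{"linear":[0,0,-0.8],"delta_rot":[0,0,0],"grip":-1}]'
python3 circ.py .5465 .2755 4 1
```

```text
t: 48.85
eef_pos: [0.5906, 0.277, 0.0556]
tcp_rot: [0.713, -0.701, -0.016, 0.013]
contact_force: [2.0, 27.5, -5.2]
gripper_width: 0.0168
phi0 2.0 r 0.0441 [0.5906 0.277  0.0556] [ 2.  27.5 -5.2] 0.0168 t 48.85
4.0 [-0.12  0.2  -0.3 ]
t: 49.15
eef_pos: [0.5906, 0.2768, 0.0556]
tcp_rot: [0.718, -0.696, -0.018, 0.012]
contact_force: [3.3, 38.6, -6.9]
gripper_width: 0.0168
phi0 1.7 r 0.0441 [0.5906 0.2768 0.0556] [ 3.3 38.6 -6.9] 0.0168 t 49.15
4.0 [-0.13  0.2  -0.3 ]
```

The force rises to 39 N with no further motion, so the gate is hard on its stops. Relaxing, releasing and retreating.

```bash
python3 -m creep '[{"linear":[0,0,0],"delta_rot":[0,0,0],"grip":-1},{"linear":[0,0,0],"delta_rot":[0,0,0],"grip":-1},{"linear":[0,0,0],"delta_rot":[0,0,0],"grip":0},{"linear":[0,0,0],"delta_rot":[0,0,0],"grip":0},{"linear":[0,0,0],"delta_rot":[0,0,0],"grip":0},{"linear":[0,-3,0],"delta_rot":[0,0,0],"grip":0},{"linear":[0,-7,0],"delta_rot":[0,0,0],"grip":0},{"linear":[0,-11,0],"delta_rot":[0,0,0],"grip":0},{"linear":[0,-11,0],"delta_rot":[0,0,0],"grip":0}]'
python3 st.py .45 -.18 .2 92.25
```

```text
t: 50.05
eef_pos: [0.5918, 0.2734, 0.1719]
tcp_rot: [0.718, -0.695, -0.022, 0.008]
contact_force: [-0.4, 0.6, 0.1]
gripper_width: 0.0426
t 50.05 tcp [0.5918 0.2734 0.1719] jaw 92.4 down -0.9993 w 0.0426 F [-0.4  0.6  0.1] j [ 0.24  0.59  1.11  0.03  1.42 -1.38]
(array([-16.02,  -4.56, -44.58]), array([-1.8,  0.2,  1.1]))
```

```bash
python3 -m creep '[{"linear":[-2,-2,-4],"delta_rot":[-1.8,0,1.1],"grip":0},{"linear":[-4,-3,-9],"delta_rot":[-1.8,0,1.1],"grip":0},{"linear":[-6,-4.5,-14],"delta_rot":[-1.8,0,1.1],"grip":0},{"linear":[-8,-4.5,-19],"delta_rot":[-1.8,0,1.1],"grip":0},{"linear":[-10,-4.5,-24],"delta_rot":[-1.8,0,1.1],"grip":0},{"linear":[-12,-4.5,-29],"delta_rot":[-1.8,0,1.1],"grip":0},{"linear":[-14,-4.5,-34],"delta_rot":[-1.8,0,1.1],"grip":0},{"linear":[-16,-4.5,-39],"delta_rot":[-1.8,0,1.1],"grip":0},{"linear":[-16,-4.5,-44.5],"delta_rot":[-1.8,0,1.1],"grip":0},{"linear":[-16,-4.5,-44.5],"delta_rot":[-1.8,0,1.1],"grip":0},{"linear":[-16,-4.5,-44.5],"delta_rot":[-1.8,0,1.1],"grip":0},{"linear":[-16,-4.5,-44.5],"delta_rot":[-1.8,0,1.1],"grip":0}]'
python3 chk.py h1
python3 - <<'E'
from wh import *
for c in("top","side"):
    p,_=capture(c);print(c,knob(c,p));cv2.imwrite(f"pics/h2{c}.png",p[:,:,::-1])
E
```

```text
t: 51.25
eef_pos: [0.4496, -0.1796, 0.199]
tcp_rot: [0.707, -0.706, -0.014, 0.014]
contact_force: [0.1, 0.2, -0.1]
gripper_width: 0.0425
top 0.4959 0.0855 92.0 32 l 47 tray [-0.0393  0.001 ] ang -0.2
top 0.5026 0.1675 93.2 32 l 32 tray [-0.0294  0.0827] ang 1.0
top 0.5094 0.0074 92.5 48 l 62 tray [-0.0289 -0.0775] ang 0.2
top 0.5462 0.0851 92.8 32 l 46 tray [ 0.011  -0.0013] ang 0.5
top 0.5629 0.1679 92.1 32 l 32 tray [0.0309 0.0807] ang -0.2
top 0.5689 0.0079 92.4 48 l 62 tray [ 0.0306 -0.0794] ang 0.2
top 0.5909 0.09 92.6 32 l 47 tray [0.0558 0.0018] ang 0.3
side 0.4953 0.0834 92.0 32 l 51 tray [-0.04  -0.001] ang -0.2
side 0.502 0.1646 91.9 32 l 36 tray [-0.0301  0.0798] ang -0.3
side 0.5088 0.0047 92.0 48 l 68 tray [-0.0296 -0.0802] ang -0.2
side 0.5454 0.0836 91.2 32 l 51 tray [ 0.0101 -0.0028] ang -1.0
side 0.5622 0.1658 92.0 32 l 36 tray [0.0301 0.0787] ang -0.2
side 0.5682 0.0062 91.9 48 l 68 tray [ 0.0298 -0.081 ] ang -0.3
side 0.5902 0.088 91.4 32 l 51 tray [ 0.055  -0.0002] ang -0.8
top (array([0.5908, 0.2761]), 384)
side (array([0.5898, 0.2792]), 1317)
```

View pics/h1t.png

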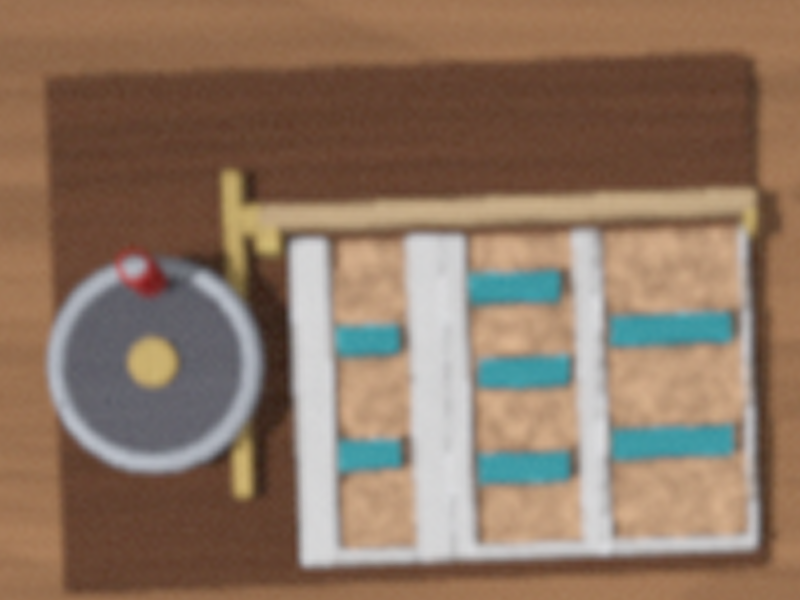

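View pics/h2top.png

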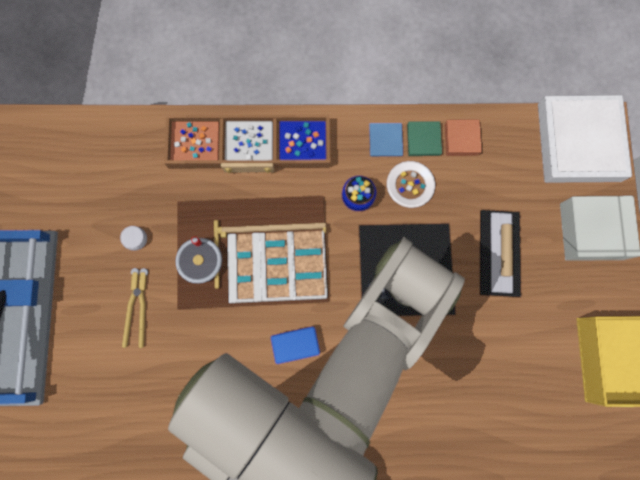

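```bash
python3 -c "
from bench import robot,sense
print(robot.sign_off(), sense()['t'])"
```

```text
the job is handed in; nothing more can be done
the job is handed in; nothing more can be done
```

The job is done and handed in at about 51 s of the 210 s allowed. All seven strips present (2 short, 3 medium, 2 long) were laid across their matching rows, and then the gate was wound shut by the red knob.

- **Strips:** In both cameras, before and after winding, every strip read flat, within about 1° of square and between the cheeks.
    - The third medium strip is the least centred, about 2 mm from one cheek. The two cameras disagree by up to about 3 mm on how far each strip sits across its row.
- **Gate:** I turned the handwheel clockwise about 1.7 turns until it stalled. The pads slipped on the knob at the end of that wind. I re-gripped and pushed again: the force rose to 39 N with almost no further motion, and the cameras show the bar against the brass stops.
- **Surroundings:** The jar, dish, tools and other things look unmoved in the last top picture. The arm is clear and touching nothing.

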